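# Sort the limb fittings into two totes and stack them interlocked

### The job

Put the limb fittings away: stand the two pyramid adapters upright on the floor of the deep tote and lay the two clamp collars flat on the floor of the shallow tote, side by side, none on top of another. The shallow tote belongs on top of the deep one, turned half round so that its feet sit fully down in the saddles of the deep tote's rim and it does not nest onto the adapters. Leave the tape measure and the wooden block where they are.

Things in the scene. Friction and masses are not known exactly. Their poses are not given: they have to be found in the camera images.
- deep_tote: Deep grey parts tote, 62 mm high, 148 x 130 mm over its 10 mm thick rim, same plan as the shallow one. Inside: mouth 128 x 110 mm, walls sloping in to a 110 x 95 mm floor, 6 mm thick. Stands on the bench, 0.3 kg. Origin: centre of the underside; x along its length; its front end (-x) has a flat label tab, 44 mm wide, sticking out 12 mm at rim height.
- deep_tote_seat (a point): Centre of the deep tote's saddle plane, 56 mm above its underside (axes as the tote): the middle of the stacked tote's underside comes here. Each long rim has two notches (saddles), 6 mm deep, 18 mm wide, at x = +48 and -26 mm, and two hollow ribs open at the top at x = -48 and +26: same way round, another tote's ribs slip into these and it nests about 11 mm deeper.
- shallow_tote_center (a point): Shallow grey parts tote, 44 mm high, empty on the bench, 0.16 kg. Same plan, rim, floor and tab as the deep tote; starts pointing roughly its way (within 20 degrees). Point: its centre, 22 mm above its underside; x along its length, tab end -x. Its ribs end in feet 10 mm wide at x = -48 and +26 mm on both sides; turned half round they drop into the saddles, 4 mm play.
- shallow_tote_grip (a point): Middle of the rim bar on the shallow tote's plain end (no tab), 69 mm from its centre, 6 mm below the rim's top, 38 mm above its underside; axes as the tote. The bar is 10 mm thick along x and 12 mm deep, the best place to pinch the tote from above, one finger inside, one outside. The inner face is upright for 20 mm below the rim's top; lower down the wall slopes inward.
- adapter_1_center (a point): Pale metal pyramid adapter no. 1 of two alike: a round dome base 44 mm across and 16 mm high with an upright ball-headed stem 24 mm across on it, 36 mm high overall, 0.09 kg. Stands upright on the bench. The point is on its axis half-way up (18 mm above its underside); z up along the stem. Grasp the stem, 17 to 36 mm above its underside (fingers that reach lower meet the base).
- adapter_2_center (a point): Pale metal pyramid adapter no. 2 of two alike: a round dome base 44 mm across and 16 mm high with an upright ball-headed stem 24 mm across on it, 36 mm high overall, 0.09 kg. Stands upright on the bench. The point is on its axis half-way up (18 mm above its underside); z up along the stem. Grasp the stem, 17 to 36 mm above its underside (fingers that reach lower meet the base).
- thick_collar_center (a point): Thick pale split clamp collar: ring 36 mm across and 22 mm high with a small clamp-screw boss standing out 8 mm on one side. Lies flat on the bench. The point is the centre of the ring, half-way up (11 mm above its underside); z along the ring's axis, the screw boss on the -y side; grasp the ring across x, or across any line but the one through the boss. 0.05 kg.
- thin_collar_center (a point): Thin black split clamp collar: ring 34 mm across and 14 mm high with a small clamp-screw boss standing out 8 mm on one side. Lies flat on the bench. The point is the centre of the ring, half-way up (7 mm above its underside); z along the ring's axis, the screw boss on the -y side; grasp the ring across x, or across any line but the one through the boss. 0.05 kg.
- tape_measure: Bystander: pocket tape measure standing on the bench, 36 x 74 x 62 mm high, its length along its y; origin at its underside. To be left where it is. Beyond the work stand fixed open cartons: straight ahead one 270 mm high, from x = 0.54 m, y -0.05 to 0.17 m; on the right a flap 77 mm high, from x = 0.49 m, y -0.30 to -0.09 m.
- wood_block: Bystander: plain pine packing block lying on the bench, 44 x 100 x 19 mm high, its length along its y; origin at the centre of its underside. To be left where it is. A fixed carton's flap, 120 mm high, stands out on the left, from x = 0.466 m, y 0.25 to 0.42 m; a wide hand must keep clear of it.
Mind the look-alikes: they are no part of the job. Leave any green or purple look-alike of the part that bears adapter_1_center alone. What is shaped like the part that bears thick_collar_center but blue is not meant.

How it is judged:
By the outcome, as a careful person would: the job done as asked, in the order asked, and still so for the second after the job is handed in, with the robot touching nothing.
It also fails if it takes over 125 s, if anything falls off the work surface, if the arm or the gripper's body presses on something with over 40 N, if the wrist force passes 120 N, or if a joint passes its speed limit or range.

### The arm

A 6-joint arm with a two-finger parallel gripper is mounted at the origin on a cart in front of the work surface, level with it; the furniture and walls round the work are solid. World frame = base frame: x ahead of the robot, y to its left, z up, the work surface at z = 0. Lengths are in mm, angles in rad, forces in N, time in s.
With the tool pointing down it reaches from about 325 to 900 mm from the base axis. Payload 6.1 kg.
Tool frame: the origin (TCP) lies midway between the tips of the shut fingers; the grasp point (between the pads) lies 19 mm behind it; z points along the fingers, y is the line along which they close (so a half turn about z gives the same grasp; the last joint's range is limited). The gripper opens to 85 mm and grips with 20 to 120 N. Pads are 22 mm wide; open, the fingers measure 114 mm over their backs; the gripper's body (76 mm by 85 mm) begins 54 mm behind the grasp point. The pads swing forward as they close: fully open they stand 13 mm farther back than shut.
Start: joints at [-1.359, 0.22, 1.526, -0, 1.395, -0.126], TCP at [207.125, -589.674, 231.3] pointing down, gripper open.
Joint ranges: [-2.98, 2.98], [-0.91, 2.08], [0.09, 2.57], [-1.24, 4.39], [0.2, 2.65], [-2.68, 2.68]. Speed limits (rad/s): [2.57, 2.57, 3.01, 3.14, 3.14, 3.14].

### API

Orientations are given as a unit quaternion [w, x, y, z].
In Python, from cell import robot, capture, order gives the robot as it stands. The module is installed in compiled form; this text tells all that it offers.
- The arm moves only by the tool play_rows, never from a script. Its argument "moves" is a list of rows, each an object with "rot": the turn, a rotation vector about the tool's x, y, z in degrees, a list of three; "linear": the shift along the tool's x, y, z in mm, a list of three; "jaw": the opening, from 0 (shut) to 1 (fully open). A call has 1 to 5 rows; each row is the pose to reach, as a shift and turn from the pose commanded when the call began, along the tool's axes at that moment; what a row does not reach only later rows make up. A row lasts 1/12 s, in which the tool goes at most 41.7 mm and 7.16 degrees, less where a joint would pass 70% of its speed; a pose out of reach is approached as far as the arm can. A call with a gripper value outside its range is refused whole. The fingers move at their own pace and stop on an object; "squeeze" is the grip in N (left out, the last holds). Time passes only in rows, so rows that repeat a pose let the fingers close. It gives the time, the measured TCP pose, the force, the opening and the grip force at its end, in the units of the state.
- robot.sense(): the state, without advancing time (a new reading comes with each control period).
- capture(name): name is "scene" or "top" or "wrist"; returns a dict with "pixels" (400x640x3 uint8, red, green, blue), "fx", "fy", "cx", "cy" (pixels), "camera_from_world" (4x4, takes a point from world to camera coordinates). Camera axes: x right, y down, z forward; pixel columns grow to the right and rows downward; lengths in mm; the calibration is good to about 2 mm. A picture is of the moment at which its call begins. There is no depth.
- order.job_done(): hands the job in; it is judged then, once.
The state is a dict: "time_s": time; "joint_positions": joint angles; "qvel": joint speeds; "joint_efforts": joint torques, N m; "ee_pos": TCP position; "ee_rot": TCP orientation; "ft_force": force on the tool from outside, world axes, zero at the start; "moment": the same for the moment, N m; "width": finger opening in mm; "grasp_force": force on a finger pad.
Only numpy, scipy, OpenCV 4.12 (cv2) and the standard library are available. Lean on these libraries where they do the work, as an engineer would, in place of code of your own. Each camera call takes 0.05 s, during which the arm holds its last target. There are 200 camera calls.

## Working session

There is one attempt and no reset: what is moved stays moved. The work goes in short steps, Python scripts to look and compute and a tool call to move; the robot and the scene stay as the last step left them, time stands still between calls to the robot, and variables do not carry over. Pictures are saved under pics/ and viewed, at most 14 in all, crops included, and the job is handed in when it is done.

Besides the shell and the picture viewer there is one more tool, called after "Call:" as name(argument=value, ...) on one line, values as JSON. play_rows: Moves the arm, as the interface text tells. Its arguments: {"type":"object","properties":{"moves":{"type":"array"},"squeeze":{"type":"number"}},"required":["moves"]}

```bash
mkdir -p pics; cat > h.py <<'E'
import numpy as np, cv2
from cell import robot, capture, order
from scipy.spatial.transform import Rotation as R
def snap(name, fn, crop=None, scale=1):
    c=capture(name); im=c["pixels"]
    if crop: u0,v0,u1,v1=crop; im=im[v0:v1,u0:u1]
    im=cv2.resize(im,None,fx=scale,fy=scale,interpolation=cv2.INTER_CUBIC)
    cv2.imwrite("pics/"+fn,cv2.cvtColor(im,cv2.COLOR_RGB2BGR)); 
    np.savez("pics/"+fn+".npz",**c)
    return c
def px2w(c,u,v,z):
    T=np.array(c["camera_from_world"]); d=T[:3,:3].T@np.array([(u-c["cx"])/c["fx"],(v-c["cy"])/c["fy"],1]); o=-T[:3,:3].T@T[:3,3]
    return o+d*(z-o[2])/d[2]
def w2px(c,p):
    T=np.array(c["camera_from_world"]); q=T[:3,:3]@np.array(p)+T[:3,3]
    return np.array([c["fx"]*q[0]/q[2]+c["cx"],c["fy"]*q[1]/q[2]+c["cy"]])
E
python3 - <<'E'
from h import *
for n in("top","scene"):
    c=snap(n,n+"0.png",scale=1.25); print(n,c["fx"],np.round(c["camera_from_world"],3).tolist())
s=robot.sense(); print({k:np.round(v,3).tolist() for k,v in s.items()})
print(R.from_quat(np.roll(s["ee_rot"],-1)).as_matrix().round(3))
E
```

```text
top 407.8393821189084 [[-0.022, -1.0, -0.006, -44.869], [-0.993, 0.023, -0.115, 453.089], [0.115, 0.003, -0.993, 1208.438], [0.0, 0.0, 0.0, 1.0]]
scene 367.9976558148998 [[0.755, -0.656, -0.006, -365.792], [-0.273, -0.307, -0.912, 173.231], [0.596, 0.69, -0.411, 788.679], [0.0, 0.0, 0.0, 1.0]]
{'time_s': 0.1, 'joint_positions': [-1.359, 0.221, 1.528, 0.0, 1.395, -0.126], 'qvel': [0.002, -0.002, -0.004, 0.0, -0.001, 0.0], 'joint_efforts': [0.002, -49.824, -39.055, -0.0, 0.006, 0.0], 'ee_pos': [207.0, -589.144, 230.318], 'ee_rot': [-0.001, 0.986, 0.168, -0.0], 'ft_force': [-0.163, -0.505, -0.218], 'moment': [0.036, -0.009, -0.013], 'grasp_force': 0.0, 'width': 85.075}
[[ 0.944  0.331 -0.   ]
 [ 0.331 -0.944  0.002]
 [ 0.    -0.002 -1.   ]]
```

View pics/top0.png

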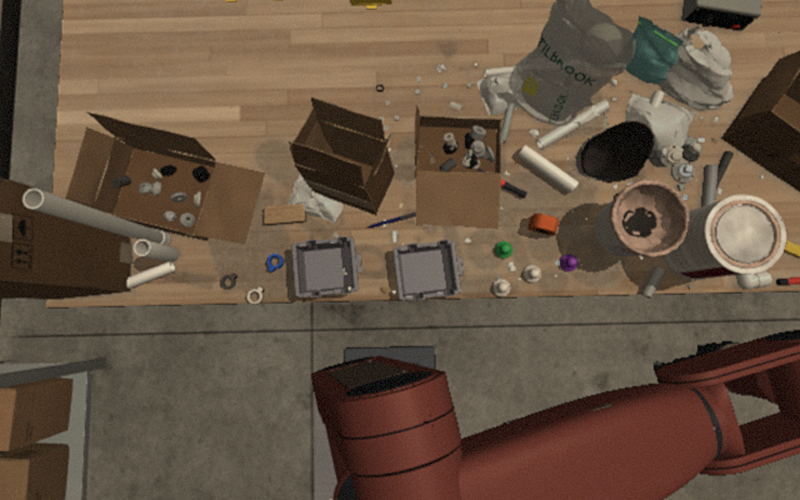

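View pics/scene0.png

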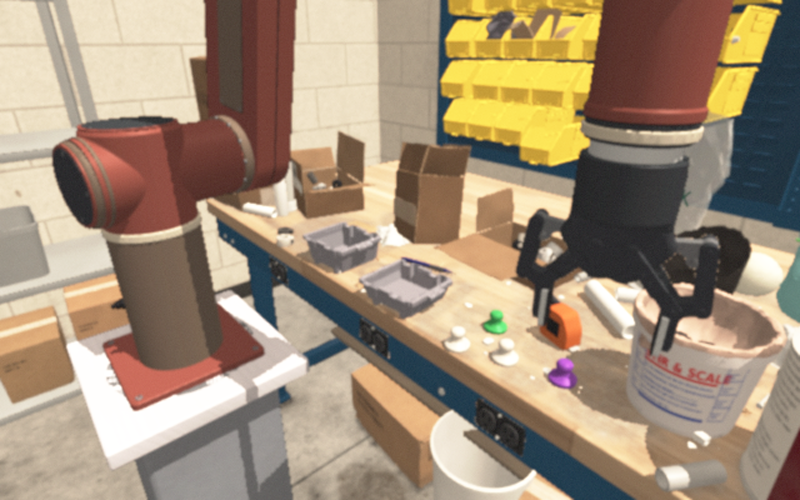

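Look-alikes (1.25× top pixels). For the adapters: pale (501,287) and (532,273), green (504,249), purple (568,262); I choose the two pale ones. For the collars: pale thick (255,296), black thin (229,282), blue (275,262); I choose pale and black. The deep tote is on the left at (325,268), and the shallow tote is at (427,272). Both tabs point right (-y).

```bash
python3 - <<'E'
from h import *
c=dict(np.load("pics/top0.png.npz")); 
for n,u,v,z in [("ad1",501,287,20),("ad2",532,273,20),("green",504,249,20),("purp",568,262,20),("thick",255,296,11),("thin",229,282,7),("blue",275,262,11),("deep",323,268,62),("shal",425,272,44),("tape",544,224,60),("wood",285,214,19)]:
    print(n,px2w(c,u/1.25,v/1.25,z).round(0))
w=capture("wrist"); T=np.array(w["camera_from_world"]); s=robot.sense()
print(w["fx"],w["cx"],w["cy"],T.round(3).tolist()); 
Rt=R.from_quat(np.roll(s["ee_rot"],-1)).as_matrix(); o=-T[:3,:3].T@T[:3,3]; print("cam in tool",Rt.T@(o-s["ee_pos"]), (Rt.T@T[:3,:3].T).round(3))
im=c["pixels"][175:250,160:480]; cv2.imwrite("pics/crop.png",cv2.cvtColor(cv2.resize(im,None,fx=2.5,fy=2.5,interpolation=cv2.INTER_CUBIC),cv2.COLOR_RGB2BGR))
E
```

```text
ad1 [ 361. -299.   20.]
ad2 [ 393. -376.   20.]
green [ 453. -311.   20.]
purp [ 417. -464.   20.]
thick [353. 297.  11.]
thin [388. 362.   7.]
blue [435. 249.  11.]
deep [413. 124.  62.]
shal [ 399. -116.   44.]
tape [ 505. -400.   60.]
wood [552. 223.  19.]
324.7380947576779 322.65205985872285 200.10238005845812 [[0.33, -0.944, -0.003, -622.958], [-0.897, -0.315, 0.311, -39.577], [-0.295, -0.1, -0.95, 381.355], [0.0, 0.0, 0.0, 1.0]]
cam in tool [  80.1702023    -0.50312755 -142.27621646] [[-0.001 -0.95  -0.311]
 [ 1.    -0.001 -0.002]
 [ 0.002 -0.311  0.95 ]]
```

View pics/crop.png

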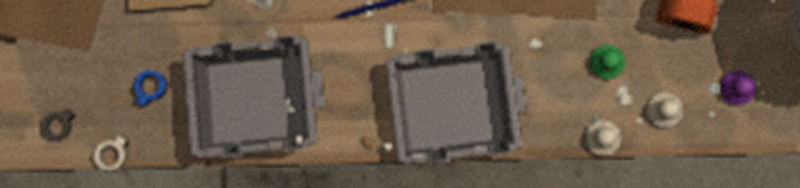

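```bash
cat >> h.py <<'E'
def plan(*tg, start=None):
    """targets (x,y,z,yaw_deg): print per-call tool-frame shift and turn (last row), 5-row calls at full speed"""
    s=robot.sense(); p=np.array(s["ee_pos"]); M=R.from_quat(np.roll(s["ee_rot"],-1)); cum=R.identity()
    for t in tg:
        D=R.from_euler("z",t[3],degrees=True)*R.from_matrix(np.diag([1.,-1,-1]))
        while True:
            d=np.array(t[:3])-p; rv=(M.inv()*D).as_rotvec(degrees=True)
            k=max(np.linalg.norm(d)/195,np.linalg.norm(rv)/33.,1e-9); n=int(np.ceil(k)); f=1/max(n,1)
            print("lin",M.inv().apply(d*f).round(1).tolist(),"rot",(rv*f).round(1).tolist(),"rows>=%.1f"%max(np.linalg.norm(d*f)/41.7,np.linalg.norm(rv*f)/7.16))
            p=p+d*f; M=M*R.from_rotvec(rv*f,degrees=True)
            if n<=1: break
        M=D
def st():
    s=robot.sense(); M=R.from_quat(np.roll(s["ee_rot"],-1)).as_matrix()
    print("t",round(s["time_s"],2),"p",np.round(s["ee_pos"],1),"yaw",round(np.degrees(np.arctan2(M[1,0],M[0,0])),1),"tilt",np.degrees(np.arccos(-M[2,2])).round(2),"F",np.round(s["ft_force"],1),"w",round(s["width"],1),"g",s["grasp_force"])
E
python3 -c "
from h import *
plan((365,-325,200,90))"
```

```text
lin [78.9, -65.6, 10.3] rot [-0.0, -0.0, -23.5] rows>=3.3
lin [98.5, -28.7, 10.2] rot [-0.0, -0.0, -23.5] rows>=3.3
lin [101.8, 13.1, 10.2] rot [-0.0, -0.0, -23.5] rows>=3.3
```

Call:
play_rows(moves=[{"linear": [40,-33,5],"rot": [0,0,-7],"jaw": 0.6},{"linear": [79,-66,10],"rot": [0,0,-14],"jaw": 0.6},{"linear": [79,-66,10],"rot": [0,0,-21],"jaw": 0.6},{"linear": [79,-66,10],"rot": [0,0,-23.5],"jaw": 0.6}])

```text
time_s: 0.48
ee_pos: [261.8, -497.1, 220.1]
ee_rot: [-0.002, 0.929, 0.37, 0.001]
ft_force: [0.1, -1.2, 0.1]
width: 51.3
grasp_force: 0.0
```

Call:
play_rows(moves=[{"linear": [40,-12,5],"rot": [0,0,-7],"jaw": 0.6},{"linear": [80,-23,10],"rot": [0,0,-14],"jaw": 0.6},{"linear": [98,-29,10],"rot": [0,0,-21],"jaw": 0.6},{"linear": [98,-29,10],"rot": [0,0,-23.5],"jaw": 0.6}])

```text
time_s: 0.82
ee_pos: [313.5, -409.3, 210.4]
ee_rot: [-0.001, 0.834, 0.551, 0.001]
ft_force: [0.2, 0.2, 0.4]
width: 51.6
grasp_force: 0.0
```

Call:
play_rows(moves=[{"linear": [40,5,5],"rot": [0,0,-7],"jaw": 0.6},{"linear": [80,10,10],"rot": [0,0,-14],"jaw": 0.6},{"linear": [102,13,10],"rot": [0,0,-21],"jaw": 0.6},{"linear": [102,13,10],"rot": [0,0,-23.5],"jaw": 0.6},{"linear": [102,13,10],"rot": [0,0,-23.5],"jaw": 0.6}])

```text
time_s: 1.23
ee_pos: [365.3, -323.7, 201.0]
ee_rot: [-0.0, 0.706, 0.708, 0.0]
ft_force: [0.3, 0.3, -0.9]
width: 51.2
grasp_force: 0.0
```

```bash
python3 -c "
from h import *
st(); snap('wrist','w1.png',scale=1.25)"
```

```text
t 1.23 p [ 365.3 -323.7  201. ] yaw 90.1 tilt 0.03 F [ 0.3  0.3 -0.9] w 51.2 g 0.0
```

View pics/w1.png

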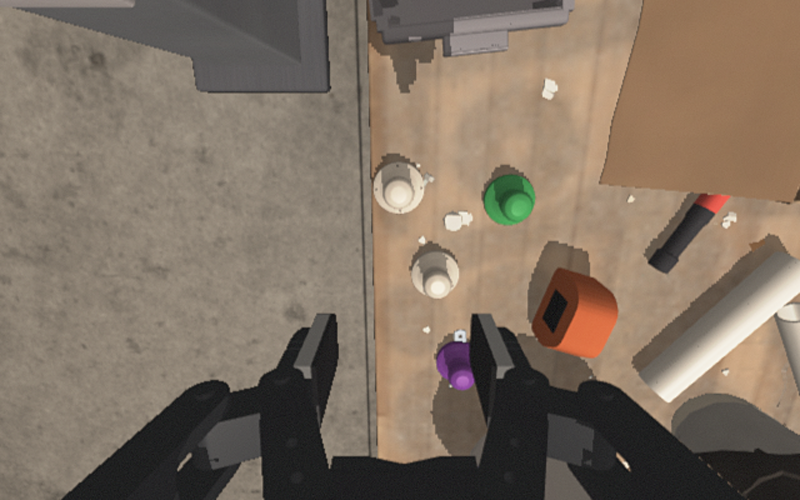

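The close view shows the pale adapters with ball heads at (398,193) and (437,286) and base outlines at (399,187) and (435,273). The green adapter (511,200) and purple adapter (460,370) are clearly separate.

```bash
python3 -c "
from h import *
c=dict(np.load('pics/w1.png.npz'))
for u,v,z in[(398,193,30),(399,187,6),(437,286,30),(435,273,6)]: print(px2w(c,u/1.25,v/1.25,z).round(1))
p=px2w(c,398/1.25,193/1.25,30)
plan((p[0],p[1],70,90),(p[0],p[1],17,90))
"
```

```text
[ 360.9 -298.8   30. ]
[ 361.4 -298.     6. ]
[ 393.2 -376.9   30. ]
[ 393.2 -374.6    6. ]
lin [25.8, -4.0, 131.2] rot [-0.0, 0.0, -0.1] rows>=3.2
lin [0.0, 0.0, 53.0] rot [0.0, 0.0, 0.0] rows>=1.3
```

Call:
play_rows(moves=[{"linear": [10,-2,40],"rot": [0,0,0],"jaw": 0.55},{"linear": [19,-3,80],"rot": [0,0,0],"jaw": 0.55},{"linear": [25,-4,118],"rot": [0,0,0],"jaw": 0.55},{"linear": [25,-4,145],"rot": [0,0,0],"jaw": 0.55},{"linear": [25,-4,145],"rot": [0,0,0],"jaw": 0.55}])

```text
time_s: 1.7
ee_pos: [356.8, -296.5, 50.4]
ee_rot: [-0.006, 0.709, 0.705, 0.0]
ft_force: [-0.7, 1.4, -0.8]
width: 47.2
grasp_force: 0.0
```

```bash
python3 -c "
from h import *
st(); plan((361,-298.5,17,90))"
```

```text
t 1.7 p [ 356.8 -296.5   50.4] yaw 89.7 tilt 0.65 F [-0.7  1.4 -0.8] w 47.2 g 0.0
lin [-2.3, 4.5, 33.3] rot [-0.4, -0.5, -0.3] rows>=0.8
```

Call:
play_rows(moves=[{"linear": [0,0,0],"rot": [0,0,0],"jaw": 0.55},{"linear": [0,0,10],"rot": [0,0,0],"jaw": 0.55},{"linear": [0,0,20],"rot": [0,0,0],"jaw": 0.55},{"linear": [0,0,25],"rot": [0,0,0],"jaw": 0.55},{"linear": [0,0,25],"rot": [0,0,0],"jaw": 0.55}])

```text
time_s: 2.12
ee_pos: [360.6, -300.1, 30.9]
ee_rot: [-0.0, 0.708, 0.706, 0.0]
ft_force: [0.4, 0.0, -0.6]
width: 47.2
grasp_force: 0.0
```

```bash
python3 -c "
from h import *
st(); plan((361,-298.5,17,90))"
```

```text
t 2.12 p [ 360.6 -300.1   30.9] yaw 89.8 tilt 0.03 F [ 0.4  0.  -0.6] w 47.2 g 0.0
lin [1.6, 0.4, 13.9] rot [-0.0, -0.0, -0.2] rows>=0.3
```

Call:
play_rows(moves=[{"linear": [1,0,7],"rot": [0,0,0],"jaw": 0.55},{"linear": [1.5,0,14],"rot": [0,0,0],"jaw": 0.55},{"linear": [1.5,0,14],"rot": [0,0,0],"jaw": 0.55},{"linear": [1.5,0,14],"rot": [0,0,0],"jaw": 0.1},{"linear": [1.5,0,14],"rot": [0,0,0],"jaw": 0.1}], squeeze=50)

```text
time_s: 2.53
ee_pos: [360.8, -298.6, 17.3]
ee_rot: [-0.0, 0.708, 0.706, 0.0]
ft_force: [0.4, -0.7, -0.1]
width: 23.7
grasp_force: 0.3
```

Call:
play_rows(moves=[{"linear": [0,0,0],"rot": [0,0,0],"jaw": 0.1},{"linear": [0,0,0],"rot": [0,0,0],"jaw": 0.1},{"linear": [0,0,0],"rot": [0,0,0],"jaw": 0.1},{"linear": [0,0,0],"rot": [0,0,0],"jaw": 0.1}])

```text
time_s: 2.87
ee_pos: [361.0, -298.9, 17.6]
ee_rot: [0.0, 0.708, 0.706, -0.0]
ft_force: [0.5, -0.0, 1.5]
width: 20.4
grasp_force: 49.1
```

```bash
python3 -c "
from h import *
st(); plan((361,-298.5,120,90),(413,124,160,90))"
```

```text
t 2.87 p [ 361.  -298.9   17.6] yaw 89.8 tilt 0.05 F [ 0.5 -0.   1.5] w 20.4 g 49.075824273750186
lin [0.3, 0.0, -102.4] rot [0.0, 0.0, -0.2] rows>=2.5
lin [140.8, 17.3, -13.3] rot [0.0, 0.0, 0.0] rows>=3.4
lin [140.8, 17.3, -13.3] rot [0.0, 0.0, 0.0] rows>=3.4
lin [140.8, 17.3, -13.3] rot [0.0, 0.0, 0.0] rows>=3.4
```

Call:
play_rows(moves=[{"linear": [0,0,-20],"rot": [0,0,0],"jaw": 0.1},{"linear": [0,0,-50],"rot": [0,0,0],"jaw": 0.1},{"linear": [0,0,-80],"rot": [0,0,0],"jaw": 0.1},{"linear": [0,0,-110],"rot": [0,0,0],"jaw": 0.1},{"linear": [0,0,-130],"rot": [0,0,0],"jaw": 0.1}])

```text
time_s: 3.28
ee_pos: [361.4, -299.3, 150.2]
ee_rot: [0.001, 0.708, 0.706, -0.0]
ft_force: [0.7, -0.6, -0.8]
width: 20.6
grasp_force: 49.2
```

Call:
play_rows(moves=[{"linear": [20,2,-10],"rot": [0,0,0],"jaw": 0.1},{"linear": [50,7,-20],"rot": [0,0,0],"jaw": 0.1},{"linear": [85,12,-30],"rot": [0,0,0],"jaw": 0.1},{"linear": [120,16,-35],"rot": [0,0,0],"jaw": 0.1},{"linear": [155,20,-35],"rot": [0,0,0],"jaw": 0.1}])

```text
time_s: 3.7
ee_pos: [381.6, -142.7, 183.6]
ee_rot: [0.001, 0.708, 0.706, 0.0]
ft_force: [1.0, 0.1, -0.6]
width: 20.2
grasp_force: 49.2
```

Call:
play_rows(moves=[{"linear": [38,5,0],"rot": [0,0,0],"jaw": 0.1},{"linear": [76,10,0],"rot": [0,0,0],"jaw": 0.1},{"linear": [114,14,0],"rot": [0,0,0],"jaw": 0.1},{"linear": [148,17,0],"rot": [0,0,0],"jaw": 0.1},{"linear": [175,18,0],"rot": [0,0,0],"jaw": 0.1}])

```text
time_s: 4.12
ee_pos: [399.3, 33.8, 182.3]
ee_rot: [-0.0, 0.708, 0.707, 0.0]
ft_force: [1.3, -0.4, -0.5]
width: 20.2
grasp_force: 49.2
```

Call:
play_rows(moves=[{"linear": [15,0,0],"rot": [0,0,0],"jaw": 0.1},{"linear": [20,0,0],"rot": [0,0,0],"jaw": 0.1},{"linear": [20,0,0],"rot": [0,0,0],"jaw": 0.1}])

```text
time_s: 4.37
ee_pos: [399.4, 52.2, 182.1]
ee_rot: [-0.0, 0.707, 0.707, -0.0]
ft_force: [0.1, 0.0, -1.9]
width: 20.6
grasp_force: 49.2
```

```bash
python3 -c "
from h import *
st(); snap('wrist','w2.png',scale=1.25)"
```

```text
t 4.37 p [399.4  52.2 182.1] yaw 90.0 tilt 0.02 F [ 0.1  0.  -1.9] w 20.6 g 49.17320079635829
```

View pics/w2.png

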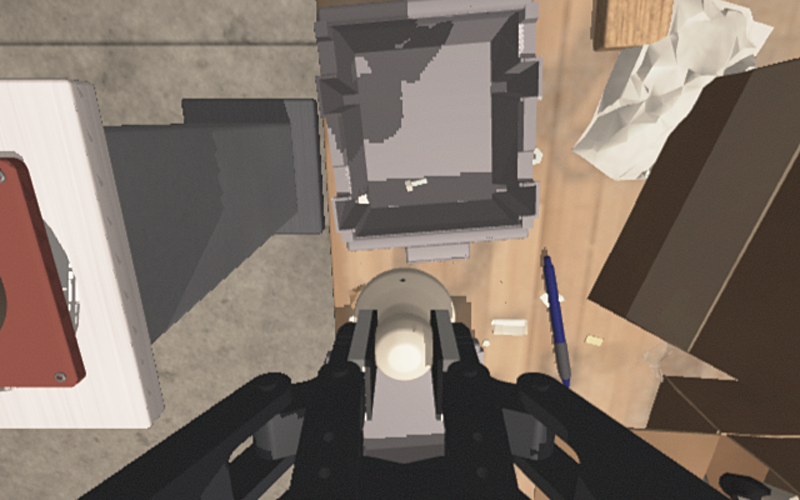

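```bash
python3 -c "
from h import *
c=dict(np.load('pics/w2.png.npz'))
for u,v,z in[(343,250,62),(536,238,62),(317,12,62),(536,2,62),(368,207,6),(492,198,6),(405,258,62),(468,256,62)]: print((u,v),px2w(c,u/1.25,v/1.25,z).round(1))
g=cv2.resize(c['pixels'][0:220,240:450],None,fx=3.5,fy=2.7,interpolation=cv2.INTER_CUBIC)
cv2.imwrite('pics/w2c.png',cv2.cvtColor(g,cv2.COLOR_RGB2BGR))
"
```

```text
(343, 250) [358.1  47.2  62. ]
(536, 238) [488.5  55.5  62. ]
(317, 12) [350.1 190.1  62. ]
(536, 2) [474.6 194.9  62. ]
(368, 207) [370.9  65.    6. ]
(492, 198) [469.4  72.1   6. ]
(405, 258) [400.3  41.4  62. ]
(468, 256) [443.4  42.8  62. ]
```

View pics/w2c.png

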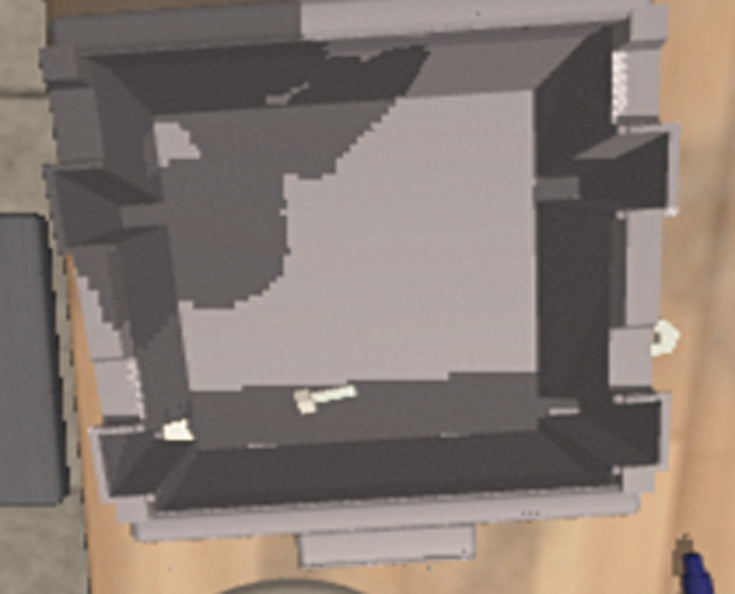

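The crop shows the deep tote with saddles and ribs and a clear floor apart from a few scraps. Floor corners in the crop are (190,447), (540,432), (153,115) and (535,92). The front rim edge runs (135,532)–(637,508).

```bash
python3 -c "
from h import *
c=dict(np.load('pics/w2.png.npz'))
f=lambda x,y,z: px2w(c,240+x/3.5,y/2.7,z)
F=[f(x,y,6) for x,y in[(190,447),(540,432),(153,115),(535,92)]]
for q in F: print(q.round(1))
m=np.mean(F,0); print('floor centre',m.round(1))
dx=(F[2]+F[3]-F[0]-F[1])[:2]; dy=(F[1]+F[3]-F[0]-F[2])[:2]
print('len',np.linalg.norm(dx)/2,np.linalg.norm(dy)/2,'yaw',np.degrees(np.arctan2(dx[1],dx[0])),np.degrees(np.arctan2(dy[1],dy[0]))+90)
a,b=f(135,532,62),f(637,508,62); print(a.round(1),b.round(1),'front edge yaw',np.degrees(np.arctan2((b-a)[1],(b-a)[0]))+90)
mid=(a+b)/2; 
for y in (92,93,94,95): print(y,(mid[:2]+74*np.array([np.cos(np.radians(y)),np.sin(np.radians(y))])).round(1))
"
```

```text
[370.8  65.    6. ]
[470.1  70.5   6. ]
[364.6 176.4   6. ]
[461.3 183.1   6. ]
floor centre [416.7 123.8   6. ]
len 112.22687695803238 98.23275459969243 yaw 93.84466660977789 93.55420059162904
[361.8  49.8  62. ] [482.6  57.5  62. ] front edge yaw 93.65345697692943
92 [419.6 127.6]
93 [418.3 127.5]
94 [417.1 127.5]
95 [415.8 127.4]
```

```bash
python3 -c "
from h import *
plan((415.3,151,140,93.7),(415.3,151,26,93.7))"
```

```text
lin [99.7, 15.7, 42.1] rot [-0.0, 0.0, -3.8] rows>=2.6
lin [0.0, 0.0, 114.0] rot [0.0, 0.0, 0.0] rows>=2.7
```

Call:
play_rows(moves=[{"linear": [25,4,10],"rot": [0,0,-1],"jaw": 0.1},{"linear": [55,9,22],"rot": [0,0,-2],"jaw": 0.1},{"linear": [85,14,34],"rot": [0,0,-3.5],"jaw": 0.1},{"linear": [99,16,42],"rot": [0,0,-3.7],"jaw": 0.1},{"linear": [99,16,42],"rot": [0,0,-3.7],"jaw": 0.1}])

```text
time_s: 4.83
ee_pos: [415.1, 150.9, 138.4]
ee_rot: [-0.001, 0.684, 0.729, -0.001]
ft_force: [-0.6, -0.0, -1.2]
width: 20.5
grasp_force: 49.2
```

Call:
play_rows(moves=[{"linear": [0,0,20],"rot": [0,0,0],"jaw": 0.1},{"linear": [0,0,45],"rot": [0,0,0],"jaw": 0.1},{"linear": [0,0,70],"rot": [0,0,0],"jaw": 0.1},{"linear": [0,0,90],"rot": [0,0,0],"jaw": 0.1},{"linear": [0,0,100],"rot": [0,0,0],"jaw": 0.1}])

```text
time_s: 5.25
ee_pos: [414.6, 148.2, 38.2]
ee_rot: [-0.001, 0.686, 0.728, -0.002]
ft_force: [-1.3, -1.4, -0.6]
width: 20.6
grasp_force: 49.2
```

```bash
python3 -c "
from h import *
st(); plan((415.3,151,24.5,93.7))"
```

```text
t 5.25 p [414.6 148.2  38.2] yaw 93.4 tilt 0.21 F [-1.3 -1.4 -0.6] w 20.6 g 49.16002878919244
lin [2.8, 0.9, 13.7] rot [-0.2, 0.1, -0.3] rows>=0.3
```

Call:
play_rows(moves=[{"linear": [1,0,5],"rot": [0,0,0],"jaw": 0.1},{"linear": [1,0,9],"rot": [0,0,0],"jaw": 0.1},{"linear": [1,0,12],"rot": [0,0,0],"jaw": 0.1},{"linear": [1,0,14],"rot": [0,0,0],"jaw": 0.1},{"linear": [1,0,14],"rot": [0,0,0],"jaw": 0.1}])

```text
time_s: 5.67
ee_pos: [416.5, 151.3, 26.9]
ee_rot: [0.0, 0.685, 0.729, 0.0]
ft_force: [-0.0, 0.6, -0.5]
width: 20.3
grasp_force: 49.2
```

Call:
play_rows(moves=[{"linear": [0,0,0],"rot": [0,0,0],"jaw": 0.35},{"linear": [0,0,0],"rot": [0,0,0],"jaw": 0.5},{"linear": [0,0,0],"rot": [0,0,0],"jaw": 0.5},{"linear": [0,0,-10],"rot": [0,0,0],"jaw": 0.5},{"linear": [0,0,-30],"rot": [0,0,0],"jaw": 0.5}])

```text
time_s: 6.08
ee_pos: [413.8, 151.0, 55.2]
ee_rot: [-0.001, 0.685, 0.729, -0.002]
ft_force: [-1.0, 0.0, 0.4]
width: 42.9
grasp_force: 0.0
```

```bash
python3 -c "
from h import *
st(); plan((415,150,210,93.7),(393,-375.5,200,90),(393,-375.5,55,90))"
```

```text
t 6.08 p [413.8 151.   55.2] yaw 93.6 tilt 0.27 F [-1.   0.   0.4] w 42.9 g 0.0
lin [-1.1, 0.4, -154.8] rot [-0.3, 0.0, -0.1] rows>=3.7
lin [-174.3, -18.6, 3.3] rot [0.0, 0.0, 1.2] rows>=4.2
lin [-174.7, -14.9, 3.3] rot [0.0, 0.0, 1.2] rows>=4.2
lin [-175.0, -11.1, 3.3] rot [0.0, 0.0, 1.2] rows>=4.2
lin [0.0, 0.0, 145.0] rot [0.0, 0.0, 0.0] rows>=3.5
```

Call:
play_rows(moves=[{"linear": [0,0,-40],"rot": [0,0,0],"jaw": 0.5},{"linear": [0,0,-80],"rot": [0,0,0],"jaw": 0.5},{"linear": [-20,-2,-115],"rot": [0,0,0],"jaw": 0.5},{"linear": [-50,-5,-130],"rot": [0,0,1.2],"jaw": 0.5},{"linear": [-90,-9,-130],"rot": [0,0,1.2],"jaw": 0.5}])

```text
time_s: 6.5
ee_pos: [415.6, 61.3, 192.6]
ee_rot: [0.004, 0.691, 0.722, 0.004]
ft_force: [1.6, -0.4, 0.4]
width: 42.6
grasp_force: 0.0
```

Call:
play_rows(moves=[{"linear": [-40,-4,0],"rot": [0,0,1.2],"jaw": 0.5},{"linear": [-80,-8,0],"rot": [0,0,1.2],"jaw": 0.5},{"linear": [-120,-11,0],"rot": [0,0,1.2],"jaw": 0.5},{"linear": [-160,-13,0],"rot": [0,0,1.2],"jaw": 0.5},{"linear": [-200,-15,0],"rot": [0,0,1.2],"jaw": 0.5}])

```text
time_s: 6.92
ee_pos: [405.3, -141.5, 187.6]
ee_rot: [0.001, 0.7, 0.714, 0.0]
ft_force: [0.9, 0.3, -0.0]
width: 42.8
grasp_force: 0.0
```

Call:
play_rows(moves=[{"linear": [-40,-3,0],"rot": [0,0,1.2],"jaw": 0.5},{"linear": [-80,-6,0],"rot": [0,0,1.2],"jaw": 0.5},{"linear": [-120,-8,0],"rot": [0,0,1.2],"jaw": 0.5},{"linear": [-160,-9,0],"rot": [0,0,1.2],"jaw": 0.5},{"linear": [-200,-10,0],"rot": [0,0,1.2],"jaw": 0.5}])

```text
time_s: 7.33
ee_pos: [399.3, -341.8, 187.4]
ee_rot: [0.001, 0.708, 0.707, -0.0]
ft_force: [0.4, 0.4, 0.3]
width: 42.6
grasp_force: 0.0
```

Call:
play_rows(moves=[{"linear": [-20,0,30],"rot": [0,0,0],"jaw": 0.5},{"linear": [-33,0,65],"rot": [0,0,0],"jaw": 0.5},{"linear": [-35,0,95],"rot": [0,0,0],"jaw": 0.5},{"linear": [-35,0,105],"rot": [0,0,0],"jaw": 0.5},{"linear": [-35,0,105],"rot": [0,0,0],"jaw": 0.5}])

```text
time_s: 7.75
ee_pos: [397.9, -372.6, 78.6]
ee_rot: [-0.003, 0.708, 0.707, 0.0]
ft_force: [0.1, 0.9, -0.6]
width: 42.9
grasp_force: 0.0
```

```bash
python3 -c "
from h import *
st(); plan((393,-375.5,50,90),(393,-375.5,17,90))"
```

```text
t 7.75 p [ 397.9 -372.6   78.6] yaw 89.9 tilt 0.38 F [ 0.1  0.9 -0.6] w 42.9 g 0.0
lin [-3.0, -4.8, 28.6] rot [-0.2, -0.3, -0.1] rows>=0.7
lin [0.0, 0.0, 33.0] rot [0.0, 0.0, 0.0] rows>=0.8
```

Call:
play_rows(moves=[{"linear": [0,-5,8],"rot": [0,0,0],"jaw": 0.5},{"linear": [0,-5,18],"rot": [0,0,0],"jaw": 0.5},{"linear": [0,-5,28],"rot": [0,0,0],"jaw": 0.5},{"linear": [0,-5,32],"rot": [0,0,0],"jaw": 0.5},{"linear": [0,-5,32],"rot": [0,0,0],"jaw": 0.5}])

```text
time_s: 8.17
ee_pos: [394.4, -373.9, 48.6]
ee_rot: [-0.001, 0.707, 0.707, 0.0]
ft_force: [-0.6, 0.2, 1.1]
width: 43.0
grasp_force: 0.0
```

```bash
python3 -c "
from h import *
st(); plan((393,-375.8,17,90))"
```

```text
t 8.17 p [ 394.4 -373.9   48.6] yaw 90.0 tilt 0.08 F [-0.6  0.2  1.1] w 43.0 g 0.0
lin [-1.9, -1.4, 31.6] rot [-0.0, -0.1, -0.0] rows>=0.8
```

Call:
play_rows(moves=[{"linear": [-1.5,-1,8],"rot": [0,0,0],"jaw": 0.5},{"linear": [-1.5,-1,18],"rot": [0,0,0],"jaw": 0.5},{"linear": [-1.5,-1,27],"rot": [0,0,0],"jaw": 0.5},{"linear": [-1.5,-1,31.5],"rot": [0,0,0],"jaw": 0.5},{"linear": [-1.5,-1,31.5],"rot": [0,0,0],"jaw": 0.5}])

```text
time_s: 8.58
ee_pos: [392.8, -375.1, 15.9]
ee_rot: [-0.002, 0.707, 0.707, 0.0]
ft_force: [0.4, 1.5, -0.3]
width: 42.6
grasp_force: 0.0
```

Call:
play_rows(moves=[{"linear": [0,0,0],"rot": [0,0,0],"jaw": 0.3},{"linear": [0,0,0],"rot": [0,0,0],"jaw": 0.1},{"linear": [0,0,0],"rot": [0,0,0],"jaw": 0.1},{"linear": [0,0,0],"rot": [0,0,0],"jaw": 0.1},{"linear": [0,0,0],"rot": [0,0,0],"jaw": 0.1}])

```text
time_s: 9.0
ee_pos: [393.8, -376.3, 18.1]
ee_rot: [0.0, 0.707, 0.707, -0.0]
ft_force: [-0.4, -0.0, 0.4]
width: 20.8
grasp_force: 48.9
```

```bash
python3 -c "
from h import *
st(); plan((393,-375.5,185,90),(418.7,99,185,93.7))"
```

```text
t 9.0 p [ 393.8 -376.3   18.1] yaw 90.0 tilt 0.03 F [-0.4 -0.   0.4] w 20.8 g 48.89485904015601
lin [0.8, -0.8, -166.9] rot [0.0, 0.0, -0.0] rows>=4.0
lin [158.2, 8.6, 0.0] rot [0.0, 0.0, -1.2] rows>=3.8
lin [157.9, 12.0, 0.0] rot [0.0, 0.0, -1.2] rows>=3.8
lin [157.7, 15.4, 0.0] rot [0.0, 0.0, -1.2] rows>=3.8
```

Call:
play_rows(moves=[{"linear": [0,0,-25],"rot": [0,0,0],"jaw": 0.1},{"linear": [0,0,-60],"rot": [0,0,0],"jaw": 0.1},{"linear": [0,0,-100],"rot": [0,0,0],"jaw": 0.1},{"linear": [5,0,-140],"rot": [0,0,0],"jaw": 0.1},{"linear": [25,0,-167],"rot": [0,0,0],"jaw": 0.1}])

```text
time_s: 9.42
ee_pos: [394.6, -354.1, 189.5]
ee_rot: [0.003, 0.708, 0.706, -0.001]
ft_force: [0.3, -0.9, -0.3]
width: 20.8
grasp_force: 49.2
```

Call:
play_rows(moves=[{"linear": [38,2,0],"rot": [0,0,0],"jaw": 0.1},{"linear": [76,4,0],"rot": [0,0,-1.2],"jaw": 0.1},{"linear": [114,7,0],"rot": [0,0,-1.2],"jaw": 0.1},{"linear": [150,8,0],"rot": [0,0,-1.2],"jaw": 0.1},{"linear": [150,8,0],"rot": [0,0,-1.2],"jaw": 0.1}])

```text
time_s: 9.83
ee_pos: [401.5, -195.8, 184.5]
ee_rot: [-0.001, 0.699, 0.716, 0.001]
ft_force: [0.1, -0.0, -1.0]
width: 21.2
grasp_force: 49.2
```

Call:
play_rows(moves=[{"linear": [0,0,0],"rot": [0,0,0],"jaw": 0.1},{"linear": [0,0,0],"rot": [0,0,0],"jaw": 0.1}])

```text
time_s: 10.0
ee_pos: [402.1, -201.4, 185.2]
ee_rot: [0.001, 0.7, 0.715, -0.0]
ft_force: [-0.2, 0.2, -0.6]
width: 21.1
grasp_force: 49.2
```

```bash
python3 -c "
from h import *
st(); snap('wrist','w3.png',scale=1.25); plan((412,40,185,92.5))"
```

```text
t 10.0 p [ 402.1 -201.4  185.2] yaw 91.2 tilt 0.08 F [-0.2  0.2 -0.6] w 21.1 g 49.156131483614445
lin [120.9, 7.4, -0.0] rot [0.0, 0.0, -0.7] rows>=2.9
lin [120.8, 8.8, 0.0] rot [0.0, 0.0, -0.7] rows>=2.9
```

Call:
play_rows(moves=[{"linear": [35,2,0],"rot": [0,0,-0.5],"jaw": 0.1},{"linear": [75,4,0],"rot": [0,0,-1],"jaw": 0.1},{"linear": [115,7,0],"rot": [0,0,-1.5],"jaw": 0.1},{"linear": [155,9,0],"rot": [0,0,-1.5],"jaw": 0.1},{"linear": [190,12,0],"rot": [0,0,-1.5],"jaw": 0.1}])

```text
time_s: 10.47
ee_pos: [410.1, -10.3, 185.0]
ee_rot: [0.0, 0.691, 0.722, 0.0]
ft_force: [0.9, 0.6, -0.5]
width: 21.0
grasp_force: 49.2
```

Call:
play_rows(moves=[{"linear": [30,2,0],"rot": [0,0,-1],"jaw": 0.1},{"linear": [50,4,0],"rot": [0,0,-1],"jaw": 0.1},{"linear": [50,4,0],"rot": [0,0,-1],"jaw": 0.1},{"linear": [50,4,0],"rot": [0,0,-1],"jaw": 0.1}])

```text
time_s: 10.8
ee_pos: [412.1, 38.9, 184.8]
ee_rot: [0.0, 0.684, 0.73, -0.0]
ft_force: [-0.4, -0.5, -0.7]
width: 21.2
grasp_force: 49.2
```

```bash
python3 -c "
from h import *
st(); snap('wrist','w4.png')
a=cv2.imread('pics/w3.png'); a=cv2.resize(a,(640,400))[:270,200:500]; b=cv2.imread('pics/w4.png')[:270,200:500]
m=np.hstack([a,b]); cv2.imwrite('pics/m1.png',cv2.resize(m,None,fx=1.333,fy=2))
m=np.hstack([a,b]); m=cv2.resize(np.vstack([a,b]),None,fx=1,fy=1); cv2.imwrite('pics/m1.png',cv2.resize(np.hstack([a,b]),(800,360),interpolation=cv2.INTER_CUBIC))"
```

```text
t 10.8 p [412.1  38.9 184.8] yaw 93.7 tilt 0.03 F [-0.4 -0.5 -0.7] w 21.2 g 49.15610767900944
```

View pics/m1.png

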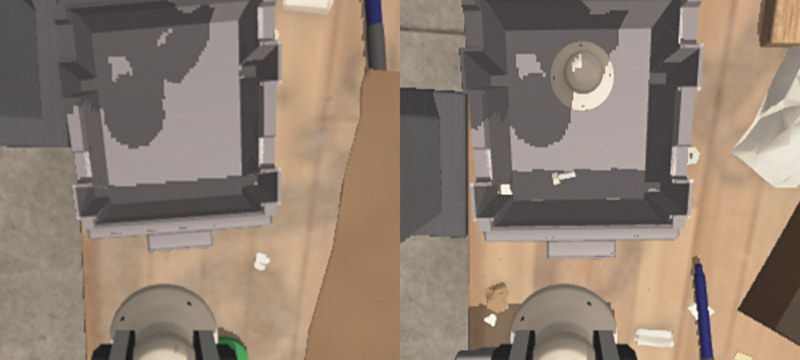

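Adapter 1 stands upright on the deep tote's floor, base centre at mosaic (583,76). The left panel shows the whole shallow tote, tab at (180,240).

```bash
python3 -c "
from h import *
c=dict(np.load('pics/w4.png.npz')); print(px2w(c,337.2,57,12).round(1))
plan((419,98.5,120,93.7),(419,98.5,40,93.7))
c=dict(np.load('pics/w3.png.npz'))
g=cv2.resize(c['pixels'][0:200,240:420],None,fx=4.4,fy=3,interpolation=cv2.INTER_CUBIC)
cv2.imwrite('pics/w3c.png',cv2.cvtColor(g,cv2.COLOR_RGB2BGR))"
```

```text
[417.8 151.4  12. ]
lin [59.8, 10.8, 64.7] rot [-0.0, 0.0, -0.1] rows>=2.1
lin [0.0, 0.0, 80.0] rot [0.0, 0.0, 0.0] rows>=1.9
```

View pics/w3c.png

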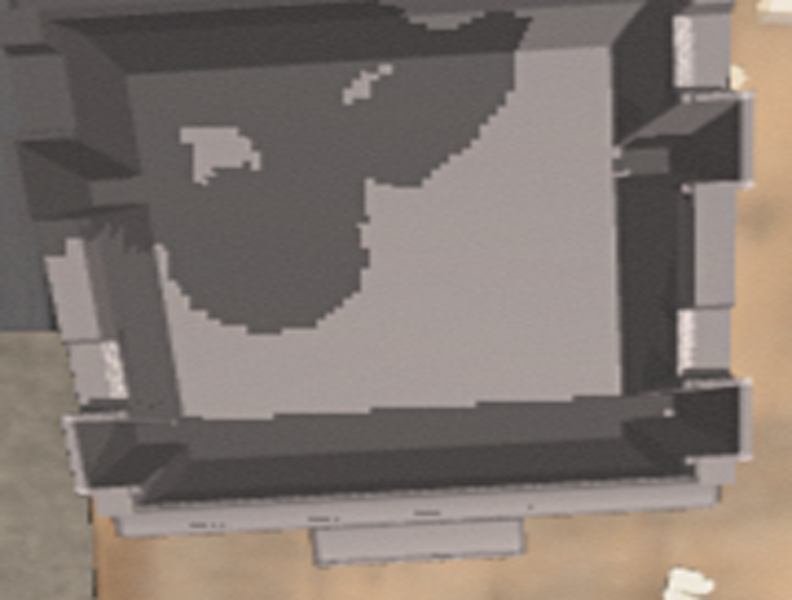

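```bash
python3 -c "
from h import *
c=dict(np.load('pics/w3.png.npz'))
f=lambda x,y,z: px2w(c,240+x/4.4,y/3,z)
F=[f(x,y,6) for x,y in[(195,460),(625,441),(128,75),(612,45)]]
m=np.mean(F,0); print('floor centre',m.round(1))
dx=(F[2]+F[3]-F[0]-F[1])[:2]; dy=(F[1]+F[3]-F[0]-F[2])[:2]
print('len',np.linalg.norm(dx)/2,np.linalg.norm(dy)/2,'yaw',np.degrees(np.arctan2(dx[1],dx[0])),np.degrees(np.arctan2(dy[1],dy[0]))+90)
a,b=f(118,533,44),f(720,503,44); y=np.degrees(np.arctan2((b-a)[1],(b-a)[0]))+90; print('front edge yaw',y,np.linalg.norm(b-a))
mid=(a+b)/2; e=np.array([np.cos(np.radians(y)),np.sin(np.radians(y))]); print('centre from edge',mid[:2]+74*e,'grip',mid[:2]+143*e)
"
```

```text
floor centre [ 406.1 -116.4    6. ]
len 115.34911630455514 97.19063464077456 yaw 95.72161884399851 95.30279826592859
front edge yaw 95.4161421627451 122.54460400906146
centre from edge [ 405.74623751 -114.0158592 ] grip [399.23341078 -45.3239158 ]
```

Call:
play_rows(moves=[{"linear": [20,4,15],"rot": [0,0,0],"jaw": 0.1},{"linear": [40,7,35],"rot": [0,0,0],"jaw": 0.1},{"linear": [60,11,60],"rot": [0,0,0],"jaw": 0.1},{"linear": [60,11,65],"rot": [0,0,0],"jaw": 0.1},{"linear": [60,11,65],"rot": [0,0,0],"jaw": 0.1}])

```text
time_s: 11.27
ee_pos: [417.4, 98.6, 117.6]
ee_rot: [-0.002, 0.684, 0.729, -0.002]
ft_force: [-0.3, -0.2, 0.4]
width: 21.1
grasp_force: 49.2
```

Call:
play_rows(moves=[{"linear": [0,0,20],"rot": [0,0,0],"jaw": 0.1},{"linear": [0,0,40],"rot": [0,0,0],"jaw": 0.1},{"linear": [0,0,60],"rot": [0,0,0],"jaw": 0.1},{"linear": [0,0,75],"rot": [0,0,0],"jaw": 0.1},{"linear": [0,0,80],"rot": [0,0,0],"jaw": 0.1}])

```text
time_s: 11.68
ee_pos: [418.4, 97.9, 38.7]
ee_rot: [-0.001, 0.685, 0.729, -0.001]
ft_force: [-0.7, 0.3, -1.3]
width: 21.1
grasp_force: 49.2
```

```bash
python3 -c "
from h import *
st(); plan((419,98.5,24.5,93.7))"
```

```text
t 11.68 p [418.4  97.9  38.7] yaw 93.5 tilt 0.12 F [-0.7  0.3 -1.3] w 21.1 g 49.19489932246506
lin [0.6, 0.7, 14.2] rot [-0.1, 0.0, -0.2] rows>=0.3
```

Call:
play_rows(moves=[{"linear": [0,0,5],"rot": [0,0,0],"jaw": 0.1},{"linear": [0,0,10],"rot": [0,0,0],"jaw": 0.1},{"linear": [0,0,14],"rot": [0,0,0],"jaw": 0.1},{"linear": [0,0,16],"rot": [0,0,0],"jaw": 0.1},{"linear": [0,0,16],"rot": [0,0,0],"jaw": 0.1}])

```text
time_s: 12.1
ee_pos: [419.4, 99.6, 24.1]
ee_rot: [0.0, 0.684, 0.729, 0.0]
ft_force: [-0.4, 0.0, -0.6]
width: 20.9
grasp_force: 49.2
```

Call:
play_rows(moves=[{"linear": [0,0,0],"rot": [0,0,0],"jaw": 0.35},{"linear": [0,0,0],"rot": [0,0,0],"jaw": 0.5},{"linear": [0,0,0],"rot": [0,0,0],"jaw": 0.5},{"linear": [0,0,-10],"rot": [0,0,0],"jaw": 0.5},{"linear": [0,0,-30],"rot": [0,0,0],"jaw": 0.5}])

```text
time_s: 12.52
ee_pos: [416.6, 99.6, 52.7]
ee_rot: [-0.002, 0.684, 0.729, -0.002]
ft_force: [0.2, 0.2, 0.0]
width: 42.7
grasp_force: 0.0
```

Call:
play_rows(moves=[{"linear": [0,0,-30],"rot": [0,0,0],"jaw": 0.5},{"linear": [0,0,-70],"rot": [0,0,0],"jaw": 0.5},{"linear": [0,0,-105],"rot": [0,0,0],"jaw": 0.5},{"linear": [0,0,-115],"rot": [0,0,0],"jaw": 0.5},{"linear": [0,0,-115],"rot": [0,0,0],"jaw": 0.5}])

```text
time_s: 12.93
ee_pos: [421.7, 99.9, 173.5]
ee_rot: [0.003, 0.684, 0.729, 0.003]
ft_force: [1.2, 0.0, 0.5]
width: 42.4
grasp_force: 0.0
```

```bash
python3 -c "
from h import *
st(); plan((399.5,-46,140,185.4),(399.5,-46,27,185.4)); c=snap('wrist','w5.png')"
```

```text
t 12.93 p [421.7  99.9 173.5] yaw 93.7 tilt 0.5 F [1.2 0.  0.5] w 42.4 g 0.0
lin [-48.1, -10.6, 11.1] rot [0.1, 0.1, -30.6] rows>=4.3
lin [-36.0, -33.6, 11.0] rot [0.1, 0.1, -30.6] rows>=4.3
lin [-14.0, -47.2, 11.1] rot [0.1, 0.1, -30.6] rows>=4.3
lin [0.0, 0.0, 113.0] rot [0.0, 0.0, 0.0] rows>=2.7
```

Call:
play_rows(moves=[{"linear": [-10,-2,0],"rot": [0,0,-6],"jaw": 0.5},{"linear": [-20,-4,2],"rot": [0,0,-12],"jaw": 0.5},{"linear": [-30,-7,3],"rot": [0,0,-18],"jaw": 0.5},{"linear": [-40,-9,4],"rot": [0,0,-24],"jaw": 0.5},{"linear": [-48,-11,5],"rot": [0,0,-30.5],"jaw": 0.5}])

```text
time_s: 13.4
ee_pos: [409.0, 50.6, 161.2]
ee_rot: [-0.002, 0.466, 0.885, -0.001]
ft_force: [0.1, 0.0, 0.0]
width: 42.8
grasp_force: 0.0
```

Call:
play_rows(moves=[{"linear": [-7,-7,2],"rot": [0,0,-6],"jaw": 0.5},{"linear": [-14,-14,4],"rot": [0,0,-12],"jaw": 0.5},{"linear": [-22,-20,6],"rot": [0,0,-18],"jaw": 0.5},{"linear": [-29,-27,8],"rot": [0,0,-24],"jaw": 0.5},{"linear": [-36,-34,10],"rot": [0,0,-30.5],"jaw": 0.5}])

```text
time_s: 13.82
ee_pos: [401.1, 2.1, 151.2]
ee_rot: [-0.002, 0.217, 0.976, -0.0]
ft_force: [0.2, 0.2, 0.8]
width: 42.7
grasp_force: 0.0
```

Call:
play_rows(moves=[{"linear": [-3,-10,2],"rot": [0,0,-6],"jaw": 0.5},{"linear": [-6,-20,4],"rot": [0,0,-12],"jaw": 0.5},{"linear": [-9,-30,6],"rot": [0,0,-18],"jaw": 0.5},{"linear": [-12,-40,8],"rot": [0,0,-24],"jaw": 0.5},{"linear": [-14,-47,15],"rot": [0,0,-30.7],"jaw": 0.5}])

```text
time_s: 14.23
ee_pos: [394.3, -46.6, 137.0]
ee_rot: [-0.001, -0.049, 0.999, 0.0]
ft_force: [0.7, 0.6, -0.3]
width: 42.8
grasp_force: 0.0
```

Call:
play_rows(moves=[{"linear": [0,0,5],"rot": [0,0,0],"jaw": 0.5},{"linear": [0,0,10],"rot": [0,0,0],"jaw": 0.5},{"linear": [0,0,10],"rot": [0,0,0],"jaw": 0.5}])

```text
time_s: 14.48
ee_pos: [393.8, -45.4, 126.5]
ee_rot: [-0.002, -0.045, 0.999, 0.001]
ft_force: [-1.1, -0.0, -0.7]
width: 42.6
grasp_force: 0.0
```

```bash
python3 -c "
from h import *
st(); c=snap('wrist','w6.png'); plan((399.5,-46,80,185.4),(399.5,-46,27,185.4))
a=cv2.imread('pics/w5.png')[:300,200:500]; b=cv2.imread('pics/w6.png')[:,100:540]
a=cv2.resize(a,(360,364)); b=cv2.resize(b,(440,400))[:364]
cv2.imwrite('pics/m2.png',np.hstack([a,b]))"
```

```text
t 14.48 p [393.8 -45.4 126.5] yaw -174.9 tilt 0.25 F [-1.1 -0.  -0.7] w 42.6 g 0.0
lin [-5.2, -1.1, 47.3] rot [0.1, -0.2, -0.2] rows>=1.1
lin [0.0, 0.0, 53.0] rot [0.0, 0.0, 0.0] rows>=1.3
```

View pics/m2.png

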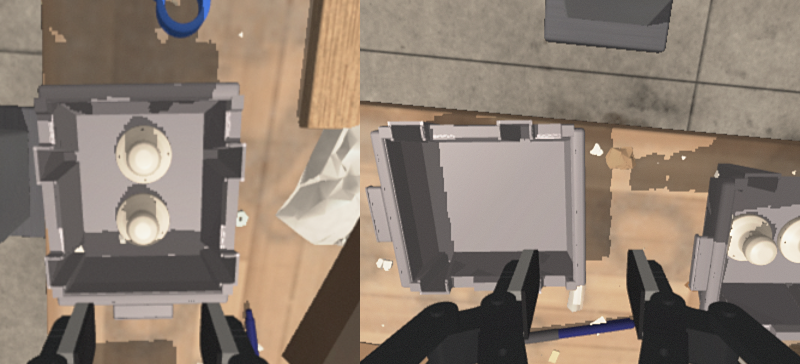

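Left panel: both adapters stand upright on the deep tote's floor, (145,150) and (143,217). Right panel: the shallow tote's plain-end rim bar is at x 572–585, y 128–290, and the fingers still sit about 20 px below its middle.

```bash
python3 -c "
from h import *
c=dict(np.load('pics/w6.png.npz'))
P={}
for n,(x,y) in dict(ot=(585,124),ob=(584,289),it=(573,124),ib=(572,289),lt=(372,123),lb=(410,293)).items(): P[n]=px2w(c,x-260,y,44); print(n,P[n].round(1))
d=P['ot']-P['ob']; print('yaw',np.degrees(np.arctan2(d[1],d[0]))-90, np.linalg.norm(d)); print('bar mid',(P['ot']+P['ob']+P['it']+P['ib'])/4)
c=dict(np.load('pics/w5.png.npz'))
g=lambda x,y,z: px2w(c,200+x/1.2,y*300/364,z)
a,b,e,h=g(60,302,62),g(233,292,62),g(39,96,62),g(240,90,62)
for q in(a,b,e,h): print(q.round(1))
"
```

```text
ot [333.2 -48.3  44. ]
ob [461.5 -37.5  44. ]
it [333.9 -56.4  44. ]
ib [462.3 -47.   44. ]
lt [ 345.2 -191.7   44. ]
lb [ 477.2 -176.    44. ]
yaw -265.1614074522645 128.75289109907658
bar mid [397.75384221 -47.31493327  44.        ]
[362.9  49.6  62. ]
[486.3  64.7  62. ]
[351.  186.6  62. ]
[473.1 197.7  62. ]
```

Call:
play_rows(moves=[{"linear": [-2,0,15],"rot": [0,0,0],"jaw": 0.5},{"linear": [-4,-1,35],"rot": [0,0,0],"jaw": 0.5},{"linear": [-4,-1,55],"rot": [0,0,0],"jaw": 0.5},{"linear": [-4,-1,65],"rot": [0,0,0],"jaw": 0.5},{"linear": [-4,-1,65],"rot": [0,0,0],"jaw": 0.5}])

```text
time_s: 14.95
ee_pos: [397.6, -45.8, 61.6]
ee_rot: [-0.002, -0.046, 0.999, 0.001]
ft_force: [-0.8, -0.2, 0.8]
width: 42.7
grasp_force: 0.0
```

```bash
python3 -c "
from h import *
st(); plan((398.5,-46.8,26,185.2))"
```

```text
t 14.95 p [397.6 -45.8  61.6] yaw -174.7 tilt 0.29 F [-0.8 -0.2  0.8] w 42.7 g 0.0
lin [-1.0, -1.1, 35.6] rot [0.1, -0.3, 0.1] rows>=0.9
```

Call:
play_rows(moves=[{"linear": [0,-1,10],"rot": [0,0,0],"jaw": 0.5},{"linear": [0,-1,20],"rot": [0,0,0],"jaw": 0.5},{"linear": [0,-1,30],"rot": [0,0,0],"jaw": 0.5},{"linear": [0,-1,36],"rot": [0,0,0],"jaw": 0.5},{"linear": [0,-1,36],"rot": [0,0,0],"jaw": 0.5}])

```text
time_s: 15.37
ee_pos: [398.9, -47.6, 26.7]
ee_rot: [-0.001, -0.047, 0.999, 0.0]
ft_force: [1.0, 0.2, 0.3]
width: 42.8
grasp_force: 0.0
```

Call:
play_rows(moves=[{"linear": [0,0,0],"rot": [0,0,0],"jaw": 0.35},{"linear": [0,0,0],"rot": [0,0,0],"jaw": 0.25},{"linear": [0,0,0],"rot": [0,0,0],"jaw": 0.2},{"linear": [0,0,0],"rot": [0,0,0],"jaw": 0.15},{"linear": [0,0,0],"rot": [0,0,0],"jaw": 0.0}], squeeze=90)

```text
time_s: 15.78
ee_pos: [400.3, -48.0, 28.6]
ee_rot: [0.001, -0.047, 0.999, -0.0]
ft_force: [-0.1, 1.0, -0.2]
width: 7.7
grasp_force: 88.1
```

Call:
play_rows(moves=[{"linear": [0,0,0],"rot": [0,0,0],"jaw": 0.0},{"linear": [0,0,0],"rot": [0,0,0],"jaw": 0.0},{"linear": [0,0,0],"rot": [0,0,0],"jaw": 0.0}])

```text
time_s: 16.03
ee_pos: [400.4, -48.0, 28.6]
ee_rot: [0.001, -0.047, 0.999, -0.0]
ft_force: [-0.9, 1.0, 6.2]
width: 7.5
grasp_force: 88.9
```

```bash
python3 -c "
from h import *
st()"
```

```text
t 16.03 p [400.4 -48.   28.6] yaw -174.6 tilt 0.07 F [-0.9  1.   6.2] w 7.5 g 88.86176481842995
```

Call:
play_rows(moves=[{"linear": [0,0,-5],"rot": [0,0,0],"jaw": 0.0},{"linear": [0,0,-15],"rot": [0,0,0],"jaw": 0.0},{"linear": [0,0,-28],"rot": [0,0,0],"jaw": 0.0},{"linear": [0,0,-40],"rot": [0,0,0],"jaw": 0.0},{"linear": [0,0,-50],"rot": [0,0,0],"jaw": 0.0}])

```text
time_s: 16.45
ee_pos: [399.7, -47.8, 78.7]
ee_rot: [0.0, -0.047, 0.999, 0.0]
ft_force: [-0.0, -0.1, -1.1]
width: 7.4
grasp_force: 88.1
```

Call:
play_rows(moves=[{"linear": [0,0,-15],"rot": [0,0,0],"jaw": 0.0},{"linear": [0,0,-35],"rot": [0,0,0],"jaw": 0.0},{"linear": [0,0,-55],"rot": [0,0,0],"jaw": 0.0},{"linear": [0,0,-70],"rot": [0,0,0],"jaw": 0.0},{"linear": [0,0,-75],"rot": [0,0,0],"jaw": 0.0}])

```text
time_s: 16.87
ee_pos: [401.1, -48.3, 155.5]
ee_rot: [0.002, -0.047, 0.999, -0.001]
ft_force: [-0.0, -0.4, -1.5]
width: 7.0
grasp_force: 88.2
```

```bash
python3 -c "
from h import *
st(); snap('wrist','w7.png',scale=1); plan((405,-20,150,125),(405,30,150,65),(415,54,150,3.7))"
```

```text
t 16.87 p [401.1 -48.3 155.5] yaw -174.6 tilt 0.24 F [-0.  -0.4 -1.5] w 7.0 g 88.15928488969803
lin [-3.3, 13.9, 2.6] rot [0.0, 0.1, 30.2] rows>=4.2
lin [4.2, 13.7, 2.6] rot [0.0, 0.1, 30.2] rows>=4.2
lin [20.5, 14.3, 0.0] rot [0.0, 0.0, 30.0] rows>=4.2
lin [24.9, 2.2, 0.0] rot [0.0, 0.0, 30.0] rows>=4.2
lin [13.0, -0.5, 0.0] rot [0.0, 0.0, 30.6] rows>=4.3
lin [10.9, -7.1, 0.0] rot [0.0, 0.0, 30.7] rows>=4.3
```

View pics/w7.png

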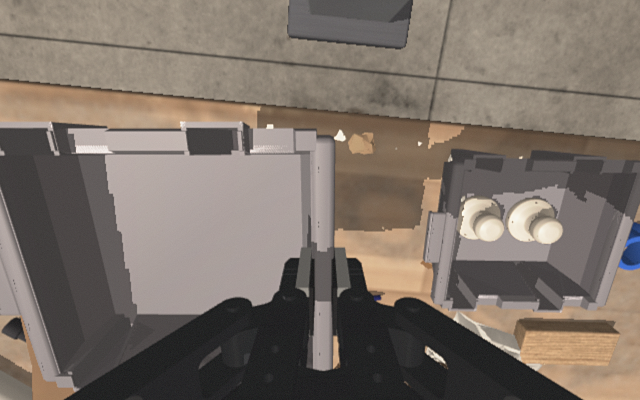

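The tote is held level by the middle of its plain-end bar, which runs from (324,137) to (322,372). The deep tote is on the right with both adapters upright, at (487,222) and (545,225).

```bash
python3 -c "
from h import *
c=dict(np.load('pics/w7.png.npz')); s=np.array([401.1,-48.3])
a,b=px2w(c,316,136,171),px2w(c,314,371,171); print(a,b,np.linalg.norm(a-b)); print('outer', px2w(c,333,137,171),px2w(c,331,372,171))
a,b=px2w(c,452,150,62),px2w(c,433,307,62); d=a-b; print('deep front',a,b,np.linalg.norm(d),np.degrees(np.arctan2(d[1],d[0]))-90+360)
"
```

```text
[337.27186199 -56.13670272 171.        ] [452.42546344 -47.24616441 171.        ] 115.49629257351597
outer [337.04847461 -49.5724935  171.        ] [452.27650851 -38.76921189 171.        ]
deep front [351.95801881  42.18431135  62.        ] [486.20054627  55.14781506  62.        ] 134.86700340207244 95.51582338453306
```

Call:
play_rows(moves=[{"linear": [0,3,0],"rot": [0,0,4],"jaw": 0.0},{"linear": [-1,6,0],"rot": [0,0,10],"jaw": 0.0},{"linear": [-2,9,0],"rot": [0,0,17],"jaw": 0.0},{"linear": [-3,12,0],"rot": [0,0,24],"jaw": 0.0},{"linear": [-3,14,0],"rot": [0,0,30],"jaw": 0.0}])

```text
time_s: 17.33
ee_pos: [400.6, -33.2, 151.5]
ee_rot: [-0.001, 0.216, 0.976, 0.0]
ft_force: [-0.6, -0.2, -2.1]
width: 7.8
grasp_force: 88.2
```

Call:
play_rows(moves=[{"linear": [1,3,0],"rot": [0,0,6],"jaw": 0.0},{"linear": [2,6,0],"rot": [0,0,12],"jaw": 0.0},{"linear": [3,9,0],"rot": [0,0,18],"jaw": 0.0},{"linear": [4,12,0],"rot": [0,0,24],"jaw": 0.0},{"linear": [4,14,0],"rot": [0,0,30],"jaw": 0.0}])

```text
time_s: 17.75
ee_pos: [402.7, -18.8, 151.4]
ee_rot: [-0.001, 0.461, 0.887, -0.0]
ft_force: [-0.2, 1.0, -2.3]
width: 7.7
grasp_force: 88.2
```

Call:
play_rows(moves=[{"linear": [4,3,0],"rot": [0,0,6],"jaw": 0.0},{"linear": [8,6,0],"rot": [0,0,12],"jaw": 0.0},{"linear": [12,9,0],"rot": [0,0,18],"jaw": 0.0},{"linear": [16,12,0],"rot": [0,0,24],"jaw": 0.0},{"linear": [20,14,0],"rot": [0,0,30],"jaw": 0.0}])

```text
time_s: 18.17
ee_pos: [402.7, 5.5, 151.5]
ee_rot: [-0.001, 0.675, 0.738, -0.001]
ft_force: [-0.3, 0.1, -1.8]
width: 7.6
grasp_force: 88.2
```

Call:
play_rows(moves=[{"linear": [5,0,0],"rot": [0,0,6],"jaw": 0.0},{"linear": [10,1,0],"rot": [0,0,12],"jaw": 0.0},{"linear": [15,1,0],"rot": [0,0,18],"jaw": 0.0},{"linear": [20,2,0],"rot": [0,0,24],"jaw": 0.0},{"linear": [25,2,0],"rot": [0,0,30],"jaw": 0.0}])

```text
time_s: 18.58
ee_pos: [402.3, 30.5, 151.5]
ee_rot: [-0.001, 0.843, 0.538, -0.001]
ft_force: [-0.5, -0.4, -2.5]
width: 7.9
grasp_force: 88.2
```

```bash
python3 -c "
from h import *
st(); plan((412,54,150,3.7))"
```

```text
t 18.58 p [402.3  30.5 151.5] yaw 65.1 tilt 0.1 F [-0.5 -0.4 -2.5] w 7.9 g 88.152736723423
lin [12.7, -0.6, 0.7] rot [-0.0, 0.0, 30.7] rows>=4.3
lin [10.6, -7.0, 0.7] rot [-0.0, 0.0, 30.7] rows>=4.3
```

Call:
play_rows(moves=[{"linear": [3,0,0],"rot": [0,0,6],"jaw": 0.0},{"linear": [6,0,0],"rot": [0,0,12],"jaw": 0.0},{"linear": [9,0,0],"rot": [0,0,18],"jaw": 0.0},{"linear": [11,0,0],"rot": [0,0,24],"jaw": 0.0},{"linear": [13,-1,0],"rot": [0,0,30.5],"jaw": 0.0}])

```text
time_s: 19.0
ee_pos: [406.9, 42.6, 151.5]
ee_rot: [-0.0, 0.955, 0.297, -0.001]
ft_force: [-0.2, -0.8, -0.9]
width: 7.7
grasp_force: 88.2
```

Call:
play_rows(moves=[{"linear": [2,-2,0],"rot": [0,0,6],"jaw": 0.0},{"linear": [4,-4,0],"rot": [0,0,12],"jaw": 0.0},{"linear": [7,-5,0],"rot": [0,0,18],"jaw": 0.0},{"linear": [9,-6,0],"rot": [0,0,25],"jaw": 0.0},{"linear": [10.5,-7,0],"rot": [0,0,31],"jaw": 0.0}])

```text
time_s: 19.42
ee_pos: [411.4, 54.3, 151.4]
ee_rot: [-0.0, 1.0, 0.031, -0.001]
ft_force: [-0.7, 1.0, -1.2]
width: 7.2
grasp_force: 88.2
```

Call:
play_rows(moves=[{"linear": [0,0,0],"rot": [0,0,0],"jaw": 0.0},{"linear": [0,0,0],"rot": [0,0,0],"jaw": 0.0}])

```text
time_s: 19.58
ee_pos: [411.5, 54.2, 151.8]
ee_rot: [-0.0, 0.999, 0.035, -0.001]
ft_force: [-0.5, -0.1, -1.3]
width: 7.4
grasp_force: 88.1
```

```bash
python3 -c "
from h import *
st(); snap('wrist','w8.png',scale=1); 
c=dict(np.load('pics/w7.png.npz'))
g=cv2.cvtColor(c['pixels'],cv2.COLOR_RGB2GRAY).astype(int)
for u in (180,200,220): print(u,[(v,g[v,u]) for v in range(120,330) if abs(g[v+1,u]-g[v-1,u])>14])
"
```

```text
t 19.58 p [411.5  54.2 151.8] yaw 4.1 tilt 0.1 F [-0.5 -0.1 -1.3] w 7.4 g 88.12532722949982
180 [(120, np.int64(176)), (121, np.int64(205)), (122, np.int64(236)), (123, np.int64(220)), (126, np.int64(203)), (127, np.int64(164)), (128, np.int64(122)), (129, np.int64(75)), (130, np.int64(82)), (131, np.int64(141)), (132, np.int64(189)), (149, np.int64(187)), (150, np.int64(162)), (151, np.int64(106)), (153, np.int64(97)), (154, np.int64(136)), (155, np.int64(175)), (313, np.int64(155)), (314, np.int64(123)), (315, np.int64(75)), (326, np.int64(74)), (327, np.int64(53)), (328, np.int64(30))]
200 [(126, np.int64(187)), (127, np.int64(158)), (128, np.int64(77)), (153, np.int64(61)), (154, np.int64(97)), (155, np.int64(145)), (156, np.int64(174)), (313, np.int64(155)), (314, np.int64(119)), (315, np.int64(58)), (316, np.int64(31))]
220 [(121, np.int64(170)), (126, np.int64(183)), (127, np.int64(158)), (128, np.int64(90)), (129, np.int64(71)), (153, np.int64(62)), (154, np.int64(94)), (155, np.int64(146)), (156, np.int64(172)), (301, np.int64(164)), (302, np.int64(137)), (303, np.int64(58)), (304, np.int64(30))]
```

View pics/w8.png

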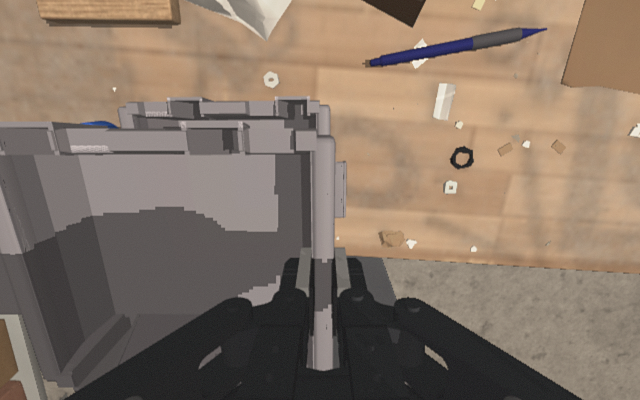

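```bash
python3 -c "
from h import *
c=dict(np.load('pics/w8.png.npz'))
g=cv2.resize(c['pixels'][85:235,90:355],None,fx=3,fy=4,interpolation=cv2.INTER_CUBIC)
cv2.imwrite('pics/w8c.png',cv2.cvtColor(g,cv2.COLOR_RGB2BGR))"
```

```text
(no output)
```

View pics/w8c.png

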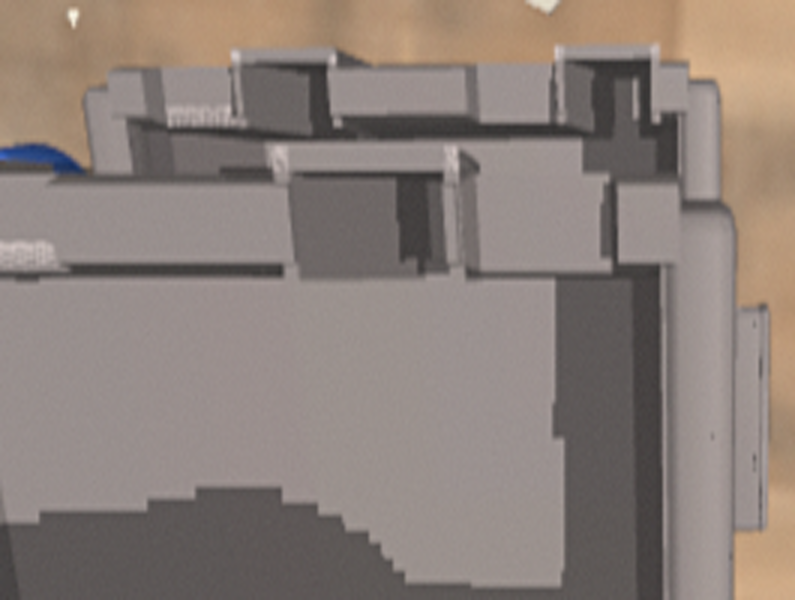

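The zoomed crop shows the deep tote's ribs at x 235–338 and 556–658, y≈50, at rim height. The held tote's matching rib is at x 275–460, y≈146. The offset follows by comparing the ribs directly.

```bash
python3 -c "
from h import *
c=dict(np.load('pics/w8.png.npz'))
f=lambda x,y,z: px2w(c,90+x/3,85+y/4,z)
D1=(f(235,52,62)+f(338,50,62))/2; D2=(f(556,47,62)+f(658,44,62))/2
print('D1',D1.round(1),'D2',D2.round(1),np.linalg.norm(D1-D2),'ribw',np.linalg.norm(f(235,52,62)-f(338,50,62)))
d=D1-D2; yaw=np.degrees(np.arctan2(d[1],d[0])); print('deep yaw',yaw, 'ends',f(85,92,62).round(1),f(720,84,62).round(1))
H=(f(275,146,167.2)+f(460,146,167.2))/2; h=f(275,146,167.2)-f(460,146,167.2); print('H',H.round(1),'w',np.linalg.norm(h),'held yaw',np.degrees(np.arctan2(h[1],h[0])))
h=f(0,180,167.2)-f(290,182,167.2); print('held edge yaw',np.degrees(np.arctan2(h[1],h[0])))
h=f(330,66,62)-f(550,63,62); print('deep edge yaw',np.degrees(np.arctan2(h[1],h[0])))
T=D2+(22/74)*(D1-D2); print('target',T.round(1),'shift',(T-H)[:2].round(1))
print('tcp target',(np.array([411.5,54.2])+(T-H)[:2]).round(1))
"
```

```text
D1 [481.9 153.8  62. ] D2 [487.9  81.2  62. ] 72.89535068675838 ribw 23.47155013484723
deep yaw 94.67689424306953 ends [471.9 200.4  62. ] [483.4  55.1  62. ]
H [478.3 101.7 167.2] w 23.51165234301115 held yaw 93.98004362455133
held edge yaw 93.69047895664342
deep edge yaw 94.53578561695672
target [486.1 102.8  62. ] shift [7.8 1. ]
tcp target [419.3  55.2]
```

```bash
python3 -c "
from h import *
plan((419.3,55.2,108,4.4),(419.3,55.2,84.6,4.4))"
```

```text
lin [7.8, -0.5, 43.9] rot [-0.0, 0.1, -0.3] rows>=1.1
lin [0.0, 0.0, 23.4] rot [0.0, 0.0, 0.0] rows>=0.6
```

Call:
play_rows(moves=[{"linear": [2,0,10],"rot": [0,0,0],"jaw": 0.0},{"linear": [5,0,22],"rot": [0,0,-0.3],"jaw": 0.0},{"linear": [8,-0.5,35],"rot": [0,0,-0.3],"jaw": 0.0},{"linear": [8,-0.5,43],"rot": [0,0,-0.3],"jaw": 0.0},{"linear": [8,-0.5,43],"rot": [0,0,-0.3],"jaw": 0.0}])

```text
time_s: 20.05
ee_pos: [418.3, 55.2, 107.2]
ee_rot: [-0.0, 0.999, 0.037, -0.002]
ft_force: [-0.9, 0.1, -2.0]
width: 7.7
grasp_force: 88.1
```

Call:
play_rows(moves=[{"linear": [0,0,0],"rot": [0,0,0],"jaw": 0.0},{"linear": [0,0,0],"rot": [0,0,0],"jaw": 0.0}])

```text
time_s: 20.22
ee_pos: [420.3, 55.2, 110.1]
ee_rot: [0.0, 0.999, 0.036, 0.0]
ft_force: [1.2, 1.3, -2.1]
width: 7.9
grasp_force: 88.1
```

```bash
python3 -c "
from h import *
st(); c=snap('wrist','w9.png',scale=1); plan((419.3,55.2,84.6,4.4))
g=cv2.resize(c['pixels'][85:185,60:355],None,fx=2.7,fy=5.5,interpolation=cv2.INTER_CUBIC)
cv2.imwrite('pics/w9c.png',cv2.cvtColor(g,cv2.COLOR_RGB2BGR))"
```

```text
t 20.22 p [420.3  55.2 110.1] yaw 4.2 tilt 0.02 F [ 1.2  1.3 -2.1] w 7.9 g 88.09768706560135
lin [-1.3, -0.1, 25.8] rot [0.0, -0.1, -0.2] rows>=0.6
```

View pics/w9c.png

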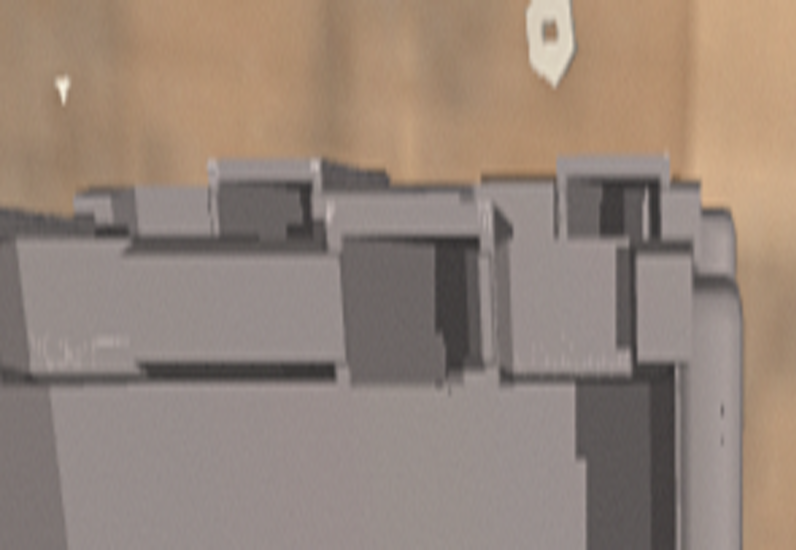

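At the closer height the deep ribs are at (209–320,160) and (558–667,155), and the held rib is at (328–488,198).

```bash
python3 -c "
from h import *
c=dict(np.load('pics/w9.png.npz'))
f=lambda x,y,z: px2w(c,60+x/2.7,85+y/5.5,z)
D1=(f(209,161,62)+f(320,160,62))/2; D2=(f(558,156,62)+f(667,154,62))/2
d=D1-D2; print('D1',D1.round(1),'D2',D2.round(1),np.linalg.norm(d),np.degrees(np.arctan2(d[1],d[0])))
z=125.5; H=(f(328,197,z)+f(490,200,z))/2; print('H',H.round(1),'w',np.linalg.norm(f(328,197,z)-f(490,200,z)))
T=D2+(22/74)*d; print('shift',(T-H)[:2].round(1), (np.array([420.3,55.2])+(T-H)[:2]).round(1))
for e in ((738,290,z),(733,222,62)): print('plain/tab outer',f(*e).round(1))
"
```

```text
D1 [482.3 154.4  62. ] D2 [488.1  81.3  62. ] 73.29963677091199 94.53221886131657
H [487.1 103.3 125.5] w 22.87150872441299
shift [-0.7 -0.3] [419.6  54.9]
plain/tab outer [484.2  56.4 125.5]
plain/tab outer [483.2  55.5  62. ]
```

Call:
play_rows(moves=[{"linear": [-0.7,0.3,6],"rot": [0,0,-0.3],"jaw": 0.0},{"linear": [-0.7,0.3,12],"rot": [0,0,-0.3],"jaw": 0.0},{"linear": [-0.7,0.3,17],"rot": [0,0,-0.3],"jaw": 0.0},{"linear": [-0.7,0.3,20],"rot": [0,0,-0.3],"jaw": 0.0},{"linear": [-0.7,0.3,21],"rot": [0,0,-0.3],"jaw": 0.0}])

```text
time_s: 20.68
ee_pos: [418.8, 54.9, 87.8]
ee_rot: [-0.0, 0.999, 0.039, -0.001]
ft_force: [-0.5, -0.3, -1.6]
width: 7.4
grasp_force: 88.2
```

Call:
play_rows(moves=[{"linear": [0,0,1],"rot": [0,0,0],"jaw": 0.0},{"linear": [0,0,2],"rot": [0,0,0],"jaw": 0.0},{"linear": [0,0,3],"rot": [0,0,0],"jaw": 0.0},{"linear": [0,0,4],"rot": [0,0,0],"jaw": 0.0},{"linear": [0,0,4],"rot": [0,0,0],"jaw": 0.0}])

```text
time_s: 21.1
ee_pos: [419.6, 54.9, 84.9]
ee_rot: [0.0, 0.999, 0.039, 0.0]
ft_force: [0.3, -0.2, -0.8]
width: 7.3
grasp_force: 88.3
```

```bash
python3 -c "
from h import *
st()"
```

```text
t 21.1 p [419.6  54.9  84.9] yaw 4.4 tilt 0.02 F [ 0.3 -0.2 -0.8] w 7.3 g 88.28113943338394
```

Call:
play_rows(moves=[{"linear": [0,0,0.5],"rot": [0,0,0],"jaw": 0.0},{"linear": [0,0,1],"rot": [0,0,0],"jaw": 0.0},{"linear": [0,0,1],"rot": [0,0,0],"jaw": 0.0}])

```text
time_s: 21.35
ee_pos: [419.8, 54.7, 84.4]
ee_rot: [0.0, 0.999, 0.039, 0.0]
ft_force: [-1.6, -1.2, 4.1]
width: 7.4
grasp_force: 89.0
```

```bash
python3 -c "
from h import *
st()"
```

```text
t 21.35 p [419.8  54.7  84.4] yaw 4.5 tilt 0.03 F [-1.6 -1.2  4.1] w 7.4 g 89.04123321175575
```

Call:
play_rows(moves=[{"linear": [0,0,0],"rot": [0,0,0],"jaw": 0.2},{"linear": [0,0,0],"rot": [0,0,0],"jaw": 0.35},{"linear": [0,0,0],"rot": [0,0,0],"jaw": 0.4},{"linear": [0,0,-1],"rot": [0,0,0],"jaw": 0.4},{"linear": [0,0,-10],"rot": [0,0,0],"jaw": 0.4}])

```text
time_s: 21.77
ee_pos: [418.1, 55.0, 92.6]
ee_rot: [-0.0, 0.999, 0.039, -0.002]
ft_force: [-0.1, -0.5, -0.5]
width: 34.3
grasp_force: 0.0
```

Call:
play_rows(moves=[{"linear": [0,0,-30],"rot": [0,0,0],"jaw": 0.5},{"linear": [0,0,-65],"rot": [0,0,0],"jaw": 0.5},{"linear": [0,0,-95],"rot": [0,0,0],"jaw": 0.5},{"linear": [0,0,-110],"rot": [0,0,0],"jaw": 0.5},{"linear": [0,0,-110],"rot": [0,0,0],"jaw": 0.5}])

```text
time_s: 22.18
ee_pos: [422.3, 54.8, 209.1]
ee_rot: [0.0, 0.999, 0.039, 0.004]
ft_force: [1.4, 0.1, 0.9]
width: 42.4
grasp_force: 0.0
```

```bash
python3 -c "
from h import *
st(); plan((365,290,200,137))"
```

```text
t 22.18 p [422.3  54.8 209.1] yaw 4.5 tilt 0.5 F [1.4 0.1 0.9] w 42.4 g 0.0
lin [-7.8, -47.8, 1.7] rot [0.1, -0.0, -26.5] rows>=3.7
lin [14.4, -46.2, 1.8] rot [0.1, -0.0, -26.5] rows>=3.7
lin [33.5, -35.0, 1.9] rot [0.1, -0.0, -26.5] rows>=3.7
lin [45.6, -16.3, 1.9] rot [0.1, -0.0, -26.5] rows>=3.7
lin [48.1, 5.7, 1.9] rot [0.1, -0.0, -26.5] rows>=3.7
```

Call:
play_rows(moves=[{"linear": [-2,-12,0],"rot": [0,0,-6.6],"jaw": 0.5},{"linear": [-4,-24,0],"rot": [0,0,-13.2],"jaw": 0.5},{"linear": [-6,-36,0],"rot": [0,0,-20],"jaw": 0.5},{"linear": [-8,-48,0],"rot": [0,0,-26.5],"jaw": 0.5}])

```text
time_s: 22.52
ee_pos: [407.1, 102.5, 203.2]
ee_rot: [-0.0, 0.963, 0.269, -0.001]
ft_force: [0.6, 0.2, 0.7]
width: 42.7
grasp_force: 0.0
```

Call:
play_rows(moves=[{"linear": [4,-12,0],"rot": [0,0,-6.6],"jaw": 0.6},{"linear": [7,-23,0],"rot": [0,0,-13.2],"jaw": 0.6},{"linear": [11,-35,0],"rot": [0,0,-20],"jaw": 0.6},{"linear": [14,-46,0],"rot": [0,0,-26.5],"jaw": 0.6}])

```text
time_s: 22.85
ee_pos: [395.4, 149.3, 203.1]
ee_rot: [-0.0, 0.875, 0.483, -0.001]
ft_force: [0.2, 0.2, 0.7]
width: 50.9
grasp_force: 0.0
```

Call:
play_rows(moves=[{"linear": [8,-9,0],"rot": [0,0,-6.6],"jaw": 0.6},{"linear": [17,-18,0],"rot": [0,0,-13.2],"jaw": 0.6},{"linear": [25,-26,0],"rot": [0,0,-20],"jaw": 0.6},{"linear": [33,-35,0],"rot": [0,0,-26.5],"jaw": 0.6}])

```text
time_s: 23.18
ee_pos: [383.7, 195.8, 203.1]
ee_rot: [-0.0, 0.741, 0.671, -0.001]
ft_force: [-0.8, 0.8, -0.3]
width: 51.1
grasp_force: 0.0
```

Call:
play_rows(moves=[{"linear": [11,-4,0],"rot": [0,0,-6.6],"jaw": 0.6},{"linear": [23,-8,0],"rot": [0,0,-13.2],"jaw": 0.6},{"linear": [34,-12,0],"rot": [0,0,-20],"jaw": 0.6},{"linear": [45,-16,0],"rot": [0,0,-26.5],"jaw": 0.6}])

```text
time_s: 23.52
ee_pos: [372.5, 242.2, 203.1]
ee_rot: [-0.0, 0.568, 0.823, -0.001]
ft_force: [0.3, 1.1, 0.1]
width: 51.6
grasp_force: 0.0
```

Call:
play_rows(moves=[{"linear": [12,1,0],"rot": [0,0,-6.6],"jaw": 0.6},{"linear": [24,3,0],"rot": [0,0,-13.2],"jaw": 0.6},{"linear": [36,4,0],"rot": [0,0,-20],"jaw": 0.6},{"linear": [48,6,5],"rot": [0,0,-26.5],"jaw": 0.6},{"linear": [48,6,5],"rot": [0,0,-26.5],"jaw": 0.6}])

```text
time_s: 23.93
ee_pos: [360.8, 289.9, 197.5]
ee_rot: [-0.001, 0.364, 0.931, -0.001]
ft_force: [-0.1, 0.5, -0.2]
width: 51.4
grasp_force: 0.0
```

```bash
python3 -c "
from h import *
st(); c=snap('wrist','w10.png')
for n,p in dict(thick=(353,297,22),thin=(388,362,14),blue=(435,249,22)).items(): print(n,w2px(c,p).round(0))
im=c['pixels']; hsv=cv2.cvtColor(im,cv2.COLOR_RGB2HSV)
pale=((hsv[...,1]<60)&(hsv[...,2]>150)).astype(np.uint8); black=(hsv[...,2]<75).astype(np.uint8)
for n,m in(('pale',pale),('black',black)):
    k,l,s,ce=cv2.connectedComponentsWithStats(m)
    for i in range(1,k):
        if 150<s[i,4]<4000: print(n,s[i].tolist(),ce[i].round(1))
"
```

```text
t 23.93 p [360.8 289.9 197.5] yaw 137.3 tilt 0.12 F [-0.1  0.5 -0.2] w 51.4 g 0.0
thick [322. 168.]
thin [394. 148.]
blue [341. 252.]
pale [78, 0, 23, 16, 158] [88.7  7.1]
pale [527, 0, 87, 86, 2927] [567.9  40.5]
pale [537, 87, 103, 48, 3240] [598.7 110.6]
pale [307, 147, 36, 43, 640] [324.6 167.3]
pale [197, 150, 21, 27, 272] [207.2 164.3]
pale [203, 183, 33, 29, 318] [217.6 195.4]
pale [575, 250, 24, 28, 406] [587.1 262.2]
pale [190, 270, 42, 40, 529] [209.4 289.9]
pale [269, 287, 41, 35, 512] [287.8 304.7]
pale [256, 300, 132, 75, 2840] [301.2 341.5]
pale [43, 337, 31, 22, 242] [ 58.4 347.2]
pale [0, 357, 54, 43, 1345] [ 29.3 382. ]
black [563, 187, 77, 58, 2314] [613.6 213.3]
black [581, 282, 54, 37, 1568] [607.4 299.2]
black [304, 316, 29, 29, 198] [316.9 327.8]
```

```bash
python3 -c "
from h import *
im=cv2.imread('pics/w10.png')[115:265,270:470]; cv2.imwrite('pics/w10c.png',cv2.resize(im,None,fx=4,fy=4,interpolation=cv2.INTER_CUBIC))"
```

```text
(no output)
```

View pics/w10c.png

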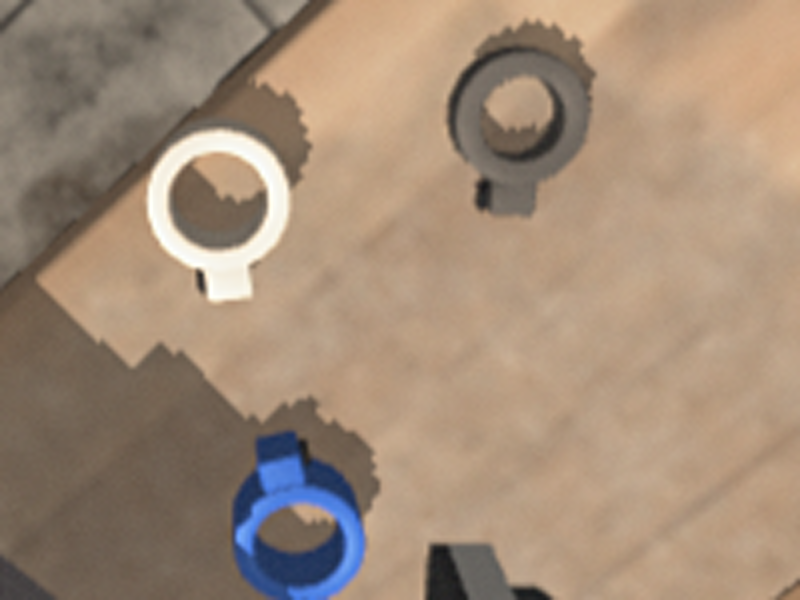

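The crop shows the pale thick collar's ring centre at (219,200) with its boss straight below at (226,282). The dark thin collar is at (522,116), boss at (510,198). The blue look-alike at (300,530) is left alone. Closing across the image's horizontal suits both collars.

```bash
python3 -c "
from h import *
c=dict(np.load('pics/w10.png.npz'))
A=px2w(c,270+219/4,115+200/4,22); B=px2w(c,270+522/4,115+116/4,14); print(A.round(1),B.round(1))
plan((A[0],A[1],60,137.3),(A[0],A[1],5,137.3))"
```

```text
[352.5 300.8  22. ] [389.4 369.6  14. ]
lin [14.2, 3.0, 137.8] rot [-0.1, -0.0, -0.3] rows>=3.3
lin [0.0, 0.0, 55.0] rot [0.0, 0.0, 0.0] rows>=1.3
```

Call:
play_rows(moves=[{"linear": [4,1,35],"rot": [0,0,0],"jaw": 0.65},{"linear": [10,2,75],"rot": [0,0,0],"jaw": 0.65},{"linear": [14,3,110],"rot": [0,0,0],"jaw": 0.65},{"linear": [14,3,135],"rot": [0,0,0],"jaw": 0.65},{"linear": [14,3,140],"rot": [0,0,0],"jaw": 0.65}])

```text
time_s: 24.4
ee_pos: [350.2, 297.9, 54.0]
ee_rot: [-0.003, 0.368, 0.93, -0.004]
ft_force: [0.3, -0.3, 0.4]
width: 55.2
grasp_force: 0.0
```

Call:
play_rows(moves=[{"linear": [0,0,0],"rot": [0,0,0],"jaw": 0.65},{"linear": [0,0,10],"rot": [0,0,0],"jaw": 0.65},{"linear": [0,0,20],"rot": [0,0,0],"jaw": 0.65},{"linear": [0,0,25],"rot": [0,0,0],"jaw": 0.65},{"linear": [0,0,25],"rot": [0,0,0],"jaw": 0.65}])

```text
time_s: 24.82
ee_pos: [353.7, 300.4, 33.3]
ee_rot: [-0.0, 0.367, 0.93, -0.0]
ft_force: [0.0, -0.7, 0.7]
width: 55.8
grasp_force: 0.0
```

```bash
python3 -c "
from h import *
st(); plan((352.5,300.5,5,137.3))"
```

```text
t 24.82 p [353.7 300.4  33.3] yaw 136.9 tilt 0.04 F [ 0.  -0.7  0.7] w 55.8 g 0.0
lin [0.9, -0.7, 28.3] rot [-0.0, -0.0, -0.4] rows>=0.7
```

Call:
play_rows(moves=[{"linear": [1,-0.5,10],"rot": [0,0,0],"jaw": 0.65},{"linear": [1,-0.5,19],"rot": [0,0,0],"jaw": 0.65},{"linear": [1,-0.5,25],"rot": [0,0,0],"jaw": 0.65},{"linear": [1,-0.5,28],"rot": [0,0,0],"jaw": 0.65},{"linear": [1,-0.5,28],"rot": [0,0,0],"jaw": 0.65}])

```text
time_s: 25.23
ee_pos: [352.0, 300.5, 4.7]
ee_rot: [-0.001, 0.367, 0.93, -0.001]
ft_force: [-0.9, -0.0, 0.0]
width: 55.4
grasp_force: 0.0
```

Call:
play_rows(moves=[{"linear": [0,0,0],"rot": [0,0,0],"jaw": 0.5},{"linear": [0,0,0],"rot": [0,0,0],"jaw": 0.35},{"linear": [0,0,0],"rot": [0,0,0],"jaw": 0.25},{"linear": [0,0,0],"rot": [0,0,0],"jaw": 0.25},{"linear": [0,0,0],"rot": [0,0,0],"jaw": 0.25}], squeeze=45)

```text
time_s: 25.65
ee_pos: [353.2, 301.3, 6.2]
ee_rot: [0.0, 0.367, 0.93, 0.0]
ft_force: [0.3, 0.5, 2.7]
width: 33.7
grasp_force: 44.9
```

Call:
play_rows(moves=[{"linear": [0,0,0],"rot": [0,0,0],"jaw": 0.25},{"linear": [0,0,0],"rot": [0,0,0],"jaw": 0.25}])

```text
time_s: 25.82
ee_pos: [353.2, 301.3, 6.2]
ee_rot: [0.0, 0.367, 0.93, 0.0]
ft_force: [-0.1, 0.4, 3.2]
width: 34.0
grasp_force: 45.0
```

```bash
python3 -c "
from h import *
st(); a=np.radians(94.4); u=np.array([np.cos(a),np.sin(a)]); t=np.array([416,124])+29*u; n=np.array([416,124])-23*u; print(t,n)
plan((352.5,300.5,180,137),(t[0],t[1],180,94.4),(t[0],t[1],95,94.4))"
```

```text
t 25.82 p [353.2 301.3   6.2] yaw 137.0 tilt 0.06 F [-0.1  0.4  3.2] w 34.0 g 45.043791249954666
[413.77514818 152.91452981] [417.76453765 101.0677867 ]
lin [-0.0, -0.9, -173.8] rot [0.1, 0.0, -0.0] rows>=4.2
lin [-72.7, -33.1, 0.0] rot [0.0, 0.0, 21.3] rows>=3.0
lin [-79.8, -4.4, 0.0] rot [0.0, 0.0, 21.3] rows>=3.0
lin [0.0, 0.0, 85.0] rot [0.0, 0.0, 0.0] rows>=2.0
```

Call:
play_rows(moves=[{"linear": [0,0,-20],"rot": [0,0,0],"jaw": 0.25},{"linear": [0,0,-60],"rot": [0,0,0],"jaw": 0.25},{"linear": [0,0,-100],"rot": [0,0,0],"jaw": 0.25},{"linear": [0,0,-140],"rot": [0,0,0],"jaw": 0.25},{"linear": [0,0,-174],"rot": [0,0,0],"jaw": 0.25}])

```text
time_s: 26.23
ee_pos: [352.8, 301.0, 182.3]
ee_rot: [0.0, 0.367, 0.93, 0.0]
ft_force: [0.8, 0.9, 0.6]
width: 33.8
grasp_force: 45.1
```

Call:
play_rows(moves=[{"linear": [-15,-7,0],"rot": [0,0,5],"jaw": 0.25},{"linear": [-35,-16,0],"rot": [0,0,10.5],"jaw": 0.25},{"linear": [-55,-25,0],"rot": [0,0,16],"jaw": 0.25},{"linear": [-73,-33,0],"rot": [0,0,21.3],"jaw": 0.25}])

```text
time_s: 26.57
ee_pos: [383.6, 226.1, 179.8]
ee_rot: [0.0, 0.534, 0.845, -0.0]
ft_force: [0.7, -0.2, -1.1]
width: 33.9
grasp_force: 45.1
```

Call:
play_rows(moves=[{"linear": [-25,-2,0],"rot": [0,0,6],"jaw": 0.25},{"linear": [-50,-3,0],"rot": [0,0,12],"jaw": 0.25},{"linear": [-70,-4,0],"rot": [0,0,18],"jaw": 0.25},{"linear": [-80,-4,0],"rot": [0,0,21.3],"jaw": 0.25},{"linear": [-80,-4,0],"rot": [0,0,21.3],"jaw": 0.25}])

```text
time_s: 26.98
ee_pos: [415.1, 151.5, 179.6]
ee_rot: [0.0, 0.681, 0.732, -0.0]
ft_force: [0.5, 0.7, -1.0]
width: 33.5
grasp_force: 45.1
```

Call:
play_rows(moves=[{"linear": [0,0,15],"rot": [0,0,0],"jaw": 0.25},{"linear": [0,0,40],"rot": [0,0,0],"jaw": 0.25},{"linear": [0,0,65],"rot": [0,0,0],"jaw": 0.25},{"linear": [0,0,80],"rot": [0,0,0],"jaw": 0.25},{"linear": [0,0,80],"rot": [0,0,0],"jaw": 0.25}])

```text
time_s: 27.4
ee_pos: [411.1, 153.3, 96.0]
ee_rot: [-0.002, 0.679, 0.734, -0.003]
ft_force: [-1.1, 0.2, -2.1]
width: 34.1
grasp_force: 45.1
```

```bash
python3 -c "
from h import *
st(); plan((413.8,152.9,69,94.4))"
```

```text
t 27.4 p [411.1 153.3  96. ] yaw 94.5 tilt 0.43 F [-1.1  0.2 -2.1] w 34.1 g 45.05783177584817
lin [-0.6, 2.9, 27.0] rot [-0.4, 0.0, 0.1] rows>=0.7
```

Call:
play_rows(moves=[{"linear": [0,0,8],"rot": [0,0,0],"jaw": 0.25},{"linear": [0,0,16],"rot": [0,0,0],"jaw": 0.25},{"linear": [0,0,23],"rot": [0,0,0],"jaw": 0.25},{"linear": [0,0,27],"rot": [0,0,0],"jaw": 0.25},{"linear": [0,0,27],"rot": [0,0,0],"jaw": 0.25}])

```text
time_s: 27.82
ee_pos: [414.2, 153.2, 72.2]
ee_rot: [-0.0, 0.68, 0.734, -0.0]
ft_force: [-0.3, 0.1, -0.9]
width: 33.8
grasp_force: 45.1
```

```bash
python3 -c "
from h import *
st(); plan((413.8,152.9,69,94.4))"
```

```text
t 27.82 p [414.2 153.2  72.2] yaw 94.4 tilt 0.06 F [-0.3  0.1 -0.9] w 33.8 g 45.078254174932226
lin [-0.3, -0.4, 3.2] rot [-0.1, 0.0, -0.0] rows>=0.1
```

Lower 3 mm, open, retreat, and travel to the thin collar.

Call:
play_rows(moves=[{"linear": [0,0,2],"rot": [0,0,0],"jaw": 0.25},{"linear": [0,0,3],"rot": [0,0,0],"jaw": 0.25},{"linear": [0,0,3],"rot": [0,0,0],"jaw": 0.25},{"linear": [0,0,3],"rot": [0,0,0],"jaw": 0.45},{"linear": [0,0,3],"rot": [0,0,0],"jaw": 0.55}])

```text
time_s: 28.23
ee_pos: [414.9, 153.2, 70.1]
ee_rot: [0.0, 0.68, 0.733, 0.0]
ft_force: [0.1, -1.0, 0.6]
width: 47.0
grasp_force: 0.0
```

Call:
play_rows(moves=[{"linear": [0,0,0],"rot": [0,0,0],"jaw": 0.55},{"linear": [0,0,-10],"rot": [0,0,0],"jaw": 0.55},{"linear": [0,0,-40],"rot": [0,0,0],"jaw": 0.55},{"linear": [0,0,-80],"rot": [0,0,0],"jaw": 0.55},{"linear": [0,0,-112],"rot": [0,0,0],"jaw": 0.55}])

```text
time_s: 28.65
ee_pos: [414.6, 153.2, 184.5]
ee_rot: [0.0, 0.68, 0.733, 0.0]
ft_force: [1.0, 0.8, 1.1]
width: 47.1
grasp_force: 0.0
```

```bash
python3 -c "
from h import *
st(); plan((389.4,369.6,170,137),(389.4,369.6,50,137))"
```

```text
t 28.65 p [414.6 153.2 184.5] yaw 94.4 tilt 0.03 F [1.  0.8 1.1] w 47.1 g 0.0
lin [108.8, -4.3, 7.2] rot [0.0, 0.0, -21.3] rows>=3.0
lin [103.0, 35.5, 7.2] rot [0.0, 0.0, -21.3] rows>=3.0
lin [0.0, 0.0, 120.0] rot [0.0, 0.0, 0.0] rows>=2.9
```

Call:
play_rows(moves=[{"linear": [36,-1,0],"rot": [0,0,-6],"jaw": 0.65},{"linear": [72,-3,0],"rot": [0,0,-12],"jaw": 0.65},{"linear": [109,-4,0],"rot": [0,0,-18],"jaw": 0.65},{"linear": [109,-4,0],"rot": [0,0,-21.3],"jaw": 0.65}])

```text
time_s: 28.98
ee_pos: [401.7, 266.6, 183.6]
ee_rot: [-0.0, 0.529, 0.849, 0.002]
ft_force: [-0.2, -0.1, -0.4]
width: 55.3
grasp_force: 0.0
```

Call:
play_rows(moves=[{"linear": [34,12,0],"rot": [0,0,-6],"jaw": 0.65},{"linear": [69,24,0],"rot": [0,0,-12],"jaw": 0.65},{"linear": [103,35.5,7],"rot": [0,0,-18],"jaw": 0.65},{"linear": [103,35.5,20],"rot": [0,0,-21.3],"jaw": 0.65},{"linear": [103,35.5,50],"rot": [0,0,-21.3],"jaw": 0.65}])

```text
time_s: 29.4
ee_pos: [391.9, 373.8, 136.1]
ee_rot: [0.002, 0.364, 0.931, 0.004]
ft_force: [0.1, 0.2, -0.2]
width: 55.9
grasp_force: 0.0
```

Call:
play_rows(moves=[{"linear": [0,0,20],"rot": [0,0,0],"jaw": 0.65},{"linear": [0,0,45],"rot": [0,0,0],"jaw": 0.65},{"linear": [0,0,70],"rot": [0,0,0],"jaw": 0.65},{"linear": [0,0,85],"rot": [0,0,0],"jaw": 0.65},{"linear": [0,0,85],"rot": [0,0,0],"jaw": 0.65}])

```text
time_s: 29.82
ee_pos: [387.4, 368.1, 43.7]
ee_rot: [-0.002, 0.367, 0.93, -0.003]
ft_force: [-0.6, -1.0, -0.5]
width: 55.2
grasp_force: 0.0
```

Call:
play_rows(moves=[{"linear": [0,0,0],"rot": [0,0,0],"jaw": 0.65},{"linear": [0,0,0],"rot": [0,0,0],"jaw": 0.65}])

```text
time_s: 29.98
ee_pos: [390.8, 370.5, 48.5]
ee_rot: [0.001, 0.367, 0.93, 0.001]
ft_force: [0.0, -0.1, -0.8]
width: 55.3
grasp_force: 0.0
```

```bash
python3 -c "
from h import *
st(); plan((389.4,369.6,2.5,137)); c=snap('wrist','w11.png'); print(w2px(c,(389.4,369.6,14)))"
```

```text
t 29.98 p [390.8 370.5  48.5] yaw 137.0 tilt 0.13 F [ 0.  -0.1 -0.8] w 55.3 g 0.0
lin [0.4, -1.7, 46.0] rot [0.1, 0.0, -0.0] rows>=1.1
[319.04315535 235.35686308]
```

Call:
play_rows(moves=[{"linear": [0,-1,12],"rot": [0,0,0],"jaw": 0.65},{"linear": [0,-1.5,24],"rot": [0,0,0],"jaw": 0.65},{"linear": [0,-1.5,35],"rot": [0,0,0],"jaw": 0.65},{"linear": [0,-1.5,42],"rot": [0,0,0],"jaw": 0.65},{"linear": [0,-1.5,45],"rot": [0,0,0],"jaw": 0.65}])

```text
time_s: 30.45
ee_pos: [387.4, 367.7, -0.4]
ee_rot: [-0.001, 0.367, 0.93, -0.001]
ft_force: [-0.5, -0.9, -0.1]
width: 55.5
grasp_force: 0.0
```

Call:
play_rows(moves=[{"linear": [0,0,0],"rot": [0,0,0],"jaw": 0.5},{"linear": [0,0,0],"rot": [0,0,0],"jaw": 0.35},{"linear": [0,0,0],"rot": [0,0,0],"jaw": 0.25},{"linear": [0,0,0],"rot": [0,0,0],"jaw": 0.2},{"linear": [0,0,0],"rot": [0,0,0],"jaw": 0.2}])

```text
time_s: 30.87
ee_pos: [389.1, 369.0, 2.2]
ee_rot: [0.0, 0.367, 0.93, 0.0]
ft_force: [-0.4, 0.1, -0.9]
width: 31.9
grasp_force: 44.6
```

Call:
play_rows(moves=[{"linear": [0,0,0],"rot": [0,0,0],"jaw": 0.2},{"linear": [0,0,0],"rot": [0,0,0],"jaw": 0.2}])

```text
time_s: 31.03
ee_pos: [388.9, 368.8, 2.1]
ee_rot: [0.0, 0.367, 0.93, 0.0]
ft_force: [0.5, -0.1, -0.9]
width: 32.0
grasp_force: 44.6
```

```bash
python3 -c "
from h import *
st(); plan((389.4,369.6,170,137),(417.8,101,170,94.4),(417.8,101,95,94.4))"
```

```text
t 31.03 p [388.9 368.8   2.1] yaw 137.0 tilt 0.03 F [ 0.5 -0.1 -0.9] w 32.0 g 44.597758472082205
lin [0.2, 1.0, -167.9] rot [0.0, 0.0, -0.0] rows>=4.0
lin [-102.0, -88.5, 0.0] rot [0.0, 0.0, 21.3] rows>=3.2
lin [-127.2, -45.4, 0.0] rot [0.0, 0.0, 21.3] rows>=3.2
lin [0.0, 0.0, 75.0] rot [0.0, 0.0, 0.0] rows>=1.8
```

Call:
play_rows(moves=[{"linear": [0,0,-20],"rot": [0,0,0],"jaw": 0.2},{"linear": [0,0,-60],"rot": [0,0,0],"jaw": 0.2},{"linear": [0,0,-100],"rot": [0,0,0],"jaw": 0.2},{"linear": [0,0,-140],"rot": [0,0,0],"jaw": 0.2},{"linear": [0,0,-172],"rot": [0,0,0],"jaw": 0.2}])

```text
time_s: 31.45
ee_pos: [389.3, 369.1, 177.2]
ee_rot: [0.001, 0.367, 0.93, 0.001]
ft_force: [0.5, 0.5, -0.4]
width: 31.6
grasp_force: 44.9
```

Call:
play_rows(moves=[{"linear": [-20,-17,0],"rot": [0,0,4],"jaw": 0.2},{"linear": [-45,-39,0],"rot": [0,0,9],"jaw": 0.2},{"linear": [-72,-63,0],"rot": [0,0,15],"jaw": 0.2},{"linear": [-102,-88,0],"rot": [0,0,21.3],"jaw": 0.2}])

```text
time_s: 31.78
ee_pos: [402.9, 234.0, 174.2]
ee_rot: [0.0, 0.534, 0.846, 0.0]
ft_force: [0.9, -0.2, -0.8]
width: 31.3
grasp_force: 44.9
```

Call:
play_rows(moves=[{"linear": [-33,-12,0],"rot": [0,0,6],"jaw": 0.2},{"linear": [-66,-24,0],"rot": [0,0,12],"jaw": 0.2},{"linear": [-100,-36,0],"rot": [0,0,18],"jaw": 0.2},{"linear": [-127,-45,0],"rot": [0,0,21.3],"jaw": 0.2},{"linear": [-127,-45,0],"rot": [0,0,21.3],"jaw": 0.2}])

```text
time_s: 32.2
ee_pos: [418.2, 96.7, 174.1]
ee_rot: [0.001, 0.682, 0.731, -0.0]
ft_force: [-0.5, 0.5, 0.4]
width: 31.6
grasp_force: 44.9
```

```bash
python3 -c "
from h import *
st(); plan((417.8,101,95,94.4)); snap('wrist','w12.png')"
```

```text
t 32.2 p [418.2  96.7 174.1] yaw 93.9 tilt 0.13 F [-0.5  0.5  0.4] w 31.6 g 44.87119633471593
lin [4.5, -0.2, 79.1] rot [0.0, 0.1, -0.5] rows>=1.9
```

```bash
python3 -c "
from h import *
c=dict(np.load('pics/w12.png.npz')); print('pred',w2px(c,(413.8,153,84)))
im=c['pixels']; hsv=cv2.cvtColor(im,cv2.COLOR_RGB2HSV); u,v=w2px(c,(413.8,153,84)).astype(int)
print(hsv[v,u-45:u+46:5].tolist())
m=((hsv[...,2]>185)).astype(np.uint8); k,l,s,ce=cv2.connectedComponentsWithStats(m)
for i in range(1,k):
    if 80<s[i,4]<8000 and abs(ce[i]-[u,v]).max()<90: print(s[i].tolist(),ce[i].round(1),px2w(c,s[i,0]+s[i,2]/2,s[i,1]+s[i,3]/2,84).round(1))
"
```

```text
pred [321.74383252 129.67524077]
[[3, 17, 175], [0, 15, 102], [4, 18, 102], [0, 15, 103], [176, 18, 101], [15, 44, 152], [17, 51, 166], [5, 15, 101], [0, 18, 102], [5, 15, 100], [0, 13, 100], [5, 15, 102], [0, 13, 101], [17, 43, 113], [17, 45, 166], [6, 21, 179], [6, 23, 180], [4, 21, 180], [8, 23, 179]]
[403, 121, 7, 27, 122] [405.5 133.3] [473.7 153.7  84. ]
[299, 128, 16, 21, 164] [305.7 139.3] [403.8 146.2  84. ]
[313, 149, 71, 67, 2046] [354.9 196. ] [436.1 116.   84. ]
[321, 152, 16, 14, 157] [329.6 159.4] [420.4 132.6  84. ]
```

Call:
play_rows(moves=[{"linear": [0,0,15],"rot": [0,0,0],"jaw": 0.2},{"linear": [0.5,0,40],"rot": [0,0,-0.3],"jaw": 0.2},{"linear": [0.5,0,65],"rot": [0,0,-0.3],"jaw": 0.2},{"linear": [0.5,0,76],"rot": [0,0,-0.3],"jaw": 0.2},{"linear": [0.5,0,76],"rot": [0,0,-0.3],"jaw": 0.2}])

```text
time_s: 32.67
ee_pos: [414.8, 102.1, 94.8]
ee_rot: [-0.002, 0.677, 0.736, -0.002]
ft_force: [-1.2, -0.7, -1.3]
width: 31.7
grasp_force: 44.9
```

Call:
play_rows(moves=[{"linear": [0,0,0],"rot": [0,0,0],"jaw": 0.2},{"linear": [0,0,8],"rot": [0,0,0],"jaw": 0.2},{"linear": [0,0,16],"rot": [0,0,0],"jaw": 0.2},{"linear": [0,0,21],"rot": [0,0,0],"jaw": 0.2},{"linear": [0,0,21],"rot": [0,0,0],"jaw": 0.2}])

```text
time_s: 33.08
ee_pos: [416.9, 101.4, 75.8]
ee_rot: [-0.001, 0.678, 0.735, -0.001]
ft_force: [0.2, -0.8, -1.9]
width: 32.0
grasp_force: 44.9
```

```bash
python3 -c "
from h import *
st(); plan((417.8,101,64.8,94.4))"
```

```text
t 33.08 p [416.9 101.4  75.8] yaw 94.7 tilt 0.09 F [ 0.2 -0.8 -1.9] w 32.0 g 44.88217896607239
lin [-0.4, 0.9, 11.0] rot [-0.1, -0.0, 0.3] rows>=0.3
```

Call:
play_rows(moves=[{"linear": [0,0,4],"rot": [0,0,0],"jaw": 0.2},{"linear": [0,0,7],"rot": [0,0,0],"jaw": 0.2},{"linear": [0,0,9.5],"rot": [0,0,0],"jaw": 0.2},{"linear": [0,0,11],"rot": [0,0,0],"jaw": 0.2},{"linear": [0,0,11],"rot": [0,0,0],"jaw": 0.2}])

```text
time_s: 33.5
ee_pos: [417.4, 101.3, 65.5]
ee_rot: [-0.0, 0.678, 0.735, -0.0]
ft_force: [-0.5, 0.6, -0.5]
width: 31.6
grasp_force: 44.9
```

```bash
python3 -c "
from h import *
st()"
```

```text
t 33.5 p [417.4 101.3  65.5] yaw 94.6 tilt 0.03 F [-0.5  0.6 -0.5] w 31.6 g 44.88237270154059
```

Call:
play_rows(moves=[{"linear": [0,0,1],"rot": [0,0,0],"jaw": 0.2},{"linear": [0,0,1],"rot": [0,0,0],"jaw": 0.3},{"linear": [0,0,1],"rot": [0,0,0],"jaw": 0.45},{"linear": [0,0,1],"rot": [0,0,0],"jaw": 0.52},{"linear": [0,0,1],"rot": [0,0,0],"jaw": 0.52}])

```text
time_s: 33.92
ee_pos: [417.9, 101.3, 65.0]
ee_rot: [0.0, 0.678, 0.735, 0.0]
ft_force: [0.4, -0.2, 0.5]
width: 44.5
grasp_force: 0.0
```

Call:
play_rows(moves=[{"linear": [0,0,-10],"rot": [0,0,0],"jaw": 0.52},{"linear": [0,0,-40],"rot": [0,0,0],"jaw": 0.52},{"linear": [0,0,-80],"rot": [0,0,0],"jaw": 0.52},{"linear": [0,0,-120],"rot": [0,0,0],"jaw": 0.52},{"linear": [0,0,-150],"rot": [0,0,0],"jaw": 0.52}])

```text
time_s: 34.33
ee_pos: [418.3, 101.4, 219.0]
ee_rot: [0.001, 0.678, 0.735, 0.001]
ft_force: [1.0, 0.7, 0.3]
width: 44.5
grasp_force: 0.0
```

Call:
play_rows(moves=[{"linear": [-35,0,-5],"rot": [0,0,0],"jaw": 0.52},{"linear": [-60,0,-5],"rot": [0,0,0],"jaw": 0.52},{"linear": [-60,0,-5],"rot": [0,0,0],"jaw": 0.52},{"linear": [-60,0,-5],"rot": [0,0,0],"jaw": 0.52}])

```text
time_s: 34.67
ee_pos: [422.7, 40.8, 220.7]
ee_rot: [0.0, 0.679, 0.734, 0.0]
ft_force: [-0.4, -0.6, -0.5]
width: 44.3
grasp_force: 0.0
```

```bash
python3 -c "
from h import *
st(); c=snap('wrist','fin.png'); 
f=lambda p: w2px(c,p).round(0).tolist()
print('thick',f((413.8,153,84)),'thin',f((417.8,101,76)))
hsv=cv2.cvtColor(c['pixels'],cv2.COLOR_RGB2HSV)
u0,v0=map(int,w2px(c,(416,124,84))); V=hsv[v0-75:v0+75:5,u0-75:u0+80:5,2]
for r in V: print(' '.join('%3d'%x for x in r))
"
```

```text
t 34.67 p [422.7  40.8 220.7] yaw 94.5 tilt 0.07 F [-0.4 -0.6 -0.5] w 44.3 g 0.0
thick [322.0, 51.0] thin [322.0, 119.0]
 70  69  87  85  76  76  74  74  74  75  73  75  74  73  73  73  76  74  74  74  74  72  73  75  71  70 127 110  72 116 114
 69  70  68  84 104 105 104 104 103 104 105 104 104 104 105 104 102 105 103 104 104 105 104 106 106 105 169  80 103  69  97
 84  87  87 105 104 106 106 106 104 105 106 105 104 104 105 114 109 104 104 101 104 105 104 106 105 106 172 121  92  91  66
 83 101 102 104 103 103 106 106 105 108 102 104 104 155 160 160 159 166 131 164 120 106 106 106 105 106 171 118 106 103  67
 92  87  88  89 103 104 104 106 106 107 103 102 152 157 120 107 103 138 164 165 175 103 103 104 103 168 172  76  73  74 106
 87  88  84  84 103 104 105 103 102 102 105 102 157 119 103 105 106 102 138 222 175 103 105 104 104 168 174  72  72  73 170
103  87  86  86 104 105 104 104 106 103 102 138 164 103 104 103 105 106 103 245 101 103 105 103 101 173 174  71  73  73 209
136  87  87  86 103 103 104 138 136 102 101 147 168 104 103 104 105 105 103 164 132 104 103 106 166 171 173  73
[... 2040 characters left out ...]
 178 177 117 120 118 125 122 179 178 178 176 178 180 180 180  72  75  73  76  70
156 166 102 105 105 178 177 176 154 154 174 181 180 102  98 110 113 183 181 122 158 156 157 184 183 121  73  76  72 203 162
170 180 109 104 107 101  99 101 100 100 101 102 101  85  85 114 122 101 103 100  99 102 101 100 102 100  68  75  66 231 179
171 171 120 103  85 100  99 100  98 101  99 101 100 100 100  99 100  99 100 101 102 103 102 102 102 101  65  75  65 220 180
174 172 140 106  86  88  88  84  88  88  87  86  86  86  87  85  86  86  86  86  87  89  88  88  86  86  69  68  64 203 180
153 150 158  87  83  80  80  79  81  80  80  79  81  81  78  80  79  78  78  80  79  79  81  81  78  83  81  69  71  92  95
```

The final readout shows both rings flat and apart: thick collar at pixel (322,51), thin at (322,119). The shallow tote seated at 55.8 mm with contact force. Handing in.

```bash
python3 -c "
from h import *
print(order.job_done())"
```

```text
the job is handed in; nothing more can be done
None
```

The job is handed in at about 35 s: both adapters stand upright in the deep tote, the shallow tote is turned half round and seated in the saddles (measured about 56 mm up), and both collars lie flat and apart on its floor; the last check of collars and seating was from sensor and pixel readings, as my picture views were used up.

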